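# Fit the tube carrier to the mixer, load it and set the speed

### The arm

A 6-joint arm with a two-finger parallel gripper is mounted at the origin on a cart in front of the work surface, level with it; the furniture and walls round the work are solid. World frame = base frame: x ahead of the robot, y to its left, z up, the work surface at z = 0. Lengths are in m, angles in rad, forces in N, time in s.
With the tool pointing down it reaches from about 0.35 to 0.975 m from the base axis. Payload 4.9 kg.
Tool frame: the origin (TCP) lies on the centre line of the jaws, within the pads' length; the fingertips stand 22 mm ahead of it and the grasp point (between the pads) lies 3 mm ahead of it (manip.tcp_to_tips is the distance from the TCP to the fingertips, in m); z points along the fingers, x is the direction in which the jaws open and shut, and the axes are right-handed (so a half turn about z gives the same grasp; the last joint's range is limited). The gripper opens to 85 mm and grips with 20 to 120 N. Pads are 22 mm wide; open, the fingers measure 114 mm over their backs; the gripper's body (76 mm by 85 mm) begins 54 mm behind the grasp point. The pads swing forward as they close: fully open they stand 13 mm farther back than shut.
Start: joints at [-0.119, 0.053, 1.613, -0, 1.476, -0.119], TCP at [0.625, 0, 0.253] pointing down, gripper open.
Joint ranges: [-3.01, 3.01], [-1.01, 2.22], [0.06, 2.58], [-1.02, 4.17], [0.09, 2.62], [-3.14, 3.14]. Speed limits (rad/s): [2.57, 2.57, 3.14, 3.14, 3.14, 3.14].

### API

Orientations are given as a unit quaternion [w, x, y, z].
In Python, from plant import manip gives the robot as it stands.
- The arm moves only by the shell command python3 -m pendant 'ROWS'. ROWS is a JSON object of lists of equal length, an entry for each row: "linear": the shift along the tool's x, y, z in cm, a list of three; "rotation": the turn, a rotation vector about the tool's x, y, z in degrees, a list of three; "grip": the closure, from 0 (fully open) to 1 (shut). A call has exactly 10 rows; each row is the pose to reach, as a shift and turn from the pose commanded when the call began, along the tool's axes at that moment; what a row does not reach only later rows make up. A row lasts 1/12 s, in which the tool goes at most 41.7 mm and 7.16 degrees, less where a joint would pass 70% of its speed; a pose out of reach is approached as far as the arm can. A call with a gripper value outside its range is refused whole. The fingers move at their own pace and stop on an object; the grip force is fixed at half the most. Time passes only in rows, so rows that repeat a pose let the fingers close, or fill a call up. It gives the time, the measured TCP pose, the force and the opening at its end, in the units of the state.
- manip.state(): the state, without advancing time (a new reading comes with each control period).
- manip.grab_frame(name): name is "scene" or "side" or "wrist"; returns the picture (480x640x3 uint8, red, green, blue); there is no depth.
- manip.calibration(name): a dict with "fx", "fy", "cx", "cy" (pixels), "cam_to_world" (4x4, takes a point from camera to world coordinates). Camera axes: x right, y up, looking along -z (the intrinsics and any distortion apply to the point x, -y, -z); pixel columns grow to the right and rows downward; lengths in m; the calibration is good to about 2 mm. A picture is of the moment at which its call begins: read the wrist's pose just before it. calibration takes no time and is no camera call; for the wrist camera it gives the pose at the moment of the call.
- manip.job_done(): hands the job in, once; it reports no verdict.
The state is a dict: "time": time; "joint_pos": joint angles; "joint_vel": joint speeds; "joint_efforts": joint torques, N m; "tool_pos": TCP position; "tool_rot": TCP orientation; "contact_force": force on the tool from outside, world axes, zero at the start; "ft_torque": the same for the moment, N m; "gripper_width": opening from 0.0 (shut) to 1.0 (fully open).
Only numpy, scipy, OpenCV 4.12 (cv2) and the standard library are available. Lean on these libraries where they do the work, as an engineer would, in place of code of your own. Each camera call takes 0.05 s, during which the arm holds its last target. There are 200 camera calls.

### The job

Get the tube mixer ready for its run: slide the blue tube carrier onto the mixer's dovetail rail from the rail's open end, all the way to the end stop and with its knob on the side away from the speed slider, then tighten its black clamp knob by turning it clockwise as far as it goes. After that put every sample tube from the stand upright into the carrier, one to a bore and fully home, and last of all move the mixer's speed slider to the green pointer. Leave the timer, the marker and the tape roll where they are.

Things in the scene. Friction and masses are not known exactly. Their poses are not given: they have to be found in the camera images.
- mixer: Fixed low white housing, top deck at z 36 mm, x -102..+50, y -90..+90 mm in its own frame. Origin on the table under the rail's middle, z up, y along the rail, which runs at x 0 from y -70 to its open entry end at y +70 mm (free table beyond). A carrier that is home has its origin at (0, -14, 41.5) mm here and its axes parallel to the mixer's (knob on the +x side).
- rail_entry (a point): Middle of the top of the steel dovetail rail's open end: (0, 70, 58) mm in the mixer's frame, same axes. Rail section: top 42 mm wide at z 58, underside 27 mm wide at z 44 mm, flanks undercut, on a 26 mm wide foot. The last 15 mm at this end taper by 3 mm a side and 1.5 mm in height.
- rail_stop (a point): Face of the dark end stop at the rail's other end: (0, -72, 58) mm in the mixer's frame. The stop is 56 mm wide, its top at z 69 mm. The home carrier's -y end touches it.
- carrier: Loose tube carrier, 116 mm long (y), 0.3 to 0.6 kg, standing on the table at the start. Origin at its underside's centre, z up. Two jaws (z 0..16.5 mm, outer faces x +-35) leave a dovetail groove along y, roof at z 16.5 mm, 1.4 mm clear of the rail a side, up to 2.5 mm lift. Its -y end, with flared jaws, goes onto the rail first. Above the jaws: a plate 70 mm wide, z 16.5..24.5 mm.
- block_top (a point): Top centre of the carrier's blue block: (0, 0, 72.5) mm in the carrier's frame, same axes. The block is 40 mm wide (x), 116 mm long (y), z 24.5 to 72.5 mm, with four bores in a row along y; grasp it across the 40 mm. On the +x side at (50, 40) mm a lug and 18 mm post carry the clamp knob, whose top is at z 94 mm.
- clamp (a joint): Turn of the clamp knob about its upright axis, rad: 0 loose, grows clockwise seen from above, 1.45 tight at its end. Starts between 0 and 0.25. Stiff (about 0.04 N m), stays where it is left. A hard push could still shift a clamped carrier.
- clamp_grip (a point): On the clamp knob's axis, 10 mm below its top (z 84 mm in the carrier's frame). The knob is a black bar 46 mm long, 14 mm wide, 24 mm high, orange dash on top. The point turns with it: x along the bar, z up. Loose, the bar points across the carrier (carrier x); tight, nearly along it.
- bore1 (a point): Floor centre of bore 1 of the carrier, at (0, -42, 30.5) mm in its frame. Round upright bore 17.5 mm wide, 42 mm deep, for the 16 mm tubes: a home tube's bottom centre lies here and 52 mm of it stand out. Any tube may go in any bore.
- bore2 (a point): Floor centre of bore 2 of the carrier, at (0, -14, 30.5) mm in its frame. Round upright bore 17.5 mm wide, 42 mm deep, for the 16 mm tubes: a home tube's bottom centre lies here and 52 mm of it stand out. Any tube may go in any bore.
- bore3 (a point): Floor centre of bore 3 of the carrier, at (0, 14, 30.5) mm in its frame. Round upright bore 17.5 mm wide, 42 mm deep, for the 16 mm tubes: a home tube's bottom centre lies here and 52 mm of it stand out. Any tube may go in any bore.
- bore4 (a point): Floor centre of bore 4 of the carrier, at (0, 42, 30.5) mm in its frame. Round upright bore 17.5 mm wide, 42 mm deep, for the 16 mm tubes: a home tube's bottom centre lies here and 52 mm of it stand out. Any tube may go in any bore.
- stand: Fixed grey tube stand, 86 mm (x) by 60 mm (y), top plate at z 51 mm with six 18 mm places at x -27, 0, 27 and y -13.5, 13.5 mm. Tubes start only in the four corner places, so the middle column is free and a tube can be gripped by its cap along the stand's x. Origin on the table under its centre, z up.
- tube_white: Sample tube with a white ribbed cap: 16 mm tube with flat end, 94 mm long, 14 g; cap 19 mm wide, the top 20 mm. Origin at the centre of its bottom end, z up to the cap. Starts upright in a corner place of the stand, bottom at z 0, 43 mm of it above the stand's plate. Three or four tubes are present; an absent one reads None.
- tube_red: Sample tube with a red ribbed cap: 16 mm tube with flat end, 94 mm long, 14 g; cap 19 mm wide, the top 20 mm. Origin at the centre of its bottom end, z up to the cap. Starts upright in a corner place of the stand, bottom at z 0, 43 mm of it above the stand's plate. Three or four tubes are present; an absent one reads None.
- tube_blue: Sample tube with a blue ribbed cap: 16 mm tube with flat end, 94 mm long, 14 g; cap 19 mm wide, the top 20 mm. Origin at the centre of its bottom end, z up to the cap. Starts upright in a corner place of the stand, bottom at z 0, 43 mm of it above the stand's plate. Three or four tubes are present; an absent one reads None.
- tube_green: Sample tube with a green ribbed cap: 16 mm tube with flat end, 94 mm long, 14 g; cap 19 mm wide, the top 20 mm. Origin at the centre of its bottom end, z up to the cap. Starts upright in a corner place of the stand, bottom at z 0, 43 mm of it above the stand's plate. Three or four tubes are present; an absent one reads None.
- speed (a joint): Travel of the speed slider along the mixer's +y, m: 0 to 0.09; starts between 0 and 0.02. About 1.5 N of friction, stays where it is left.
- speed_top (a point): Top centre of the slider's black grip, 28 mm (x) by 20 mm (y) by 40 mm high, standing on a track 14 mm above the mixer's deck, at x -78 mm in the mixer's frame; its top is at z 90.5 mm and the track's top at z 50 mm. It is at y -45 mm plus the slider's travel in the mixer's frame.
- pointer: Small green pointer, 8 x 5 x 7 mm, fixed on the robot-side edge of the slider track. The slider is right when its grip's middle is level with the pointer along the mixer's y. Origin at its underside's centre, axes as the mixer's.
- timer: White timer 60 x 64 x 18 mm lying on the table; leave it alone. Origin at its underside's centre.
- marker: Blue marker pen 138 mm long, 12 mm high, lying along its y; leave it alone. Origin at its underside's centre.
- plaster_roll: Cream roll of tape 68 mm across, 19 mm high, lying flat; leave it alone. Origin at its underside's centre.
Things that resemble listed ones, but are neither listed nor needed, are in the scene too. Leave any yellow look-alike of the tube_blue alone.

How it is judged:
By the outcome, as a careful person would: the job done as asked, in the order asked, and still so for the second after the job is handed in, with the robot touching nothing.
Of tube_white, tube_red, tube_blue, tube_green only 3 to 4 are there at a start; the rules pass over those that are not, and their reading is None.
At some moment in a run one of carrier may be knocked a few centimetres aside while the robot is not near it.
It also fails if it takes over 210 s, if anything falls off the work surface, if the arm or the gripper's body presses on something with over 40 N, if the wrist force passes 120 N, or if a joint passes its speed limit or range.

## Working session

There is one attempt and no reset: what is moved stays moved. The work goes in short steps, Python scripts to look and compute and a shell command to move; the robot and the scene stay as the last step left them, time stands still between calls to the robot, and variables do not carry over. Pictures are saved under pics/ and viewed, about 12 in all and at most 16, crops included, and the job is handed in when it is done.

```bash
ls; mkdir -p pics; python3 - <<'E'
from plant import manip
import cv2
print(manip.state())
for n in ["scene","side","wrist"]:
    c=manip.calibration(n); im=manip.grab_frame(n); cv2.imwrite(f"pics/{n}0.png",im[:,:,::-1]); print(n,c)
E
```

```text
pics
{'time': 0.0, 'joint_pos': array([-1.19009136e-01,  5.33464882e-02,  1.61431109e+00,  8.86528427e-06,
        1.47601623e+00, -1.19002980e-01]), 'joint_vel': array([ 0.00087511, -0.00014556,  0.00098869, -0.00082711, -0.00076375,
       -0.00175693]), 'joint_efforts': array([ 2.70554956e-04, -3.93670499e+01, -3.70175600e+01, -1.62778279e-04,
        6.93513779e-03, -6.06393527e-06]), 'tool_pos': array([6.24410897e-01, 6.74361345e-05, 2.52059204e-01]), 'tool_rot': array([-1.27924339e-04,  9.99999459e-01, -3.50223337e-06, -1.03269634e-03]), 'contact_force': array([ 0.09388277, -0.2127829 , -0.0079788 ]), 'ft_torque': array([ 0.03347571,  0.01083523, -0.063015  ]), 'gripper_width': 1.001390916876305}
scene {'fx': 458.51378978716895, 'fy': 458.51378978716895, 'cx': 314.90972492421474, 'cy': 238.72230674214703, 'cam_to_world': array([[ 0.61693558,  0.32551498, -0.71654064, -0.13951367],
       [-0.78695119,  0.26661995, -0.55643655, -0.73874094],
       [ 0.0099156 ,  0.90716801,  0.42065174,  0.46868913],
       [ 0.        ,  0.        ,  0.        ,  1.        ]])}
side {'fx': 553.0088437660613, 'fy': 553.0088437660613, 'cx': 317.2827185596061, 'cy': 233.1258023799269, 'cam_to_world': array([[-0.98399304,  0.09437809, -0.15116374,  0.38697114],
       [-0.17785155, -0.46654085,  0.86643433,  0.79656468],
       [ 0.01124835,  0.87945006,  0.47585824,  0.61835288],
       [ 0.        ,  0.        ,  0.        ,  1.        ]])}
wrist {'fx': 357.5596543177996, 'fy': 357.5596543177996, 'cx': 321.82408695041204, 'cy': 243.0999181341411, 'cam_to_world': array([[ 9.99998391e-01, -4.35602999e-04,  1.74044947e-03,
         6.24595673e-01],
       [-1.31585834e-04,  9.49658570e-01,  3.13286741e-01,
         8.18151273e-02],
       [-1.78930140e-03, -3.13286466e-01,  9.49656985e-01,
         3.71703432e-01],
       [ 0.00000000e+00,  0.00000000e+00,  0.00000000e+00,
         1.00000000e+00]])}
```

View pics/scene0.png

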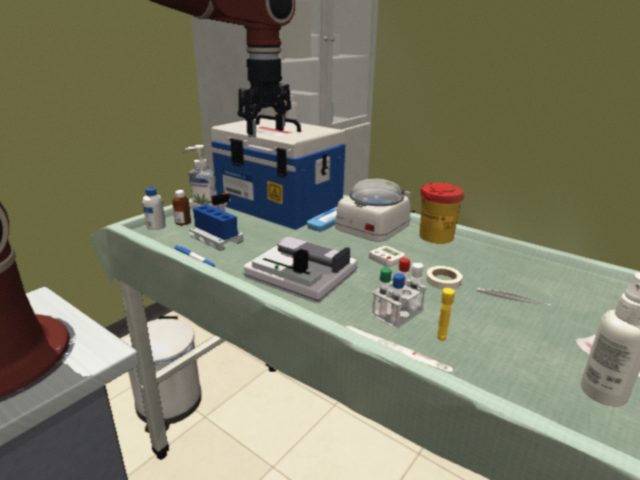

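View pics/side0.png

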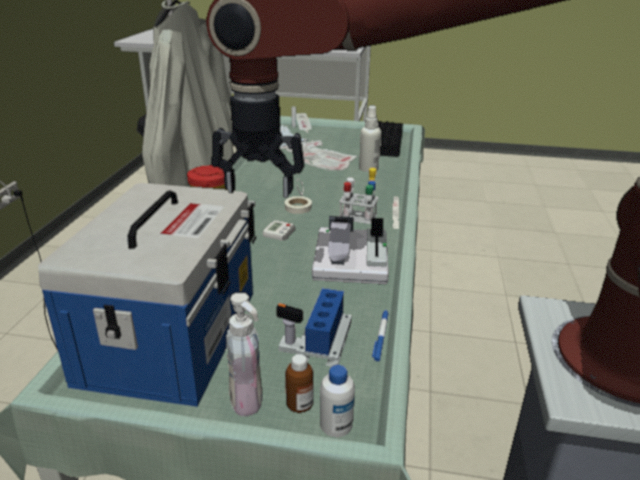

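View pics/wrist0.png

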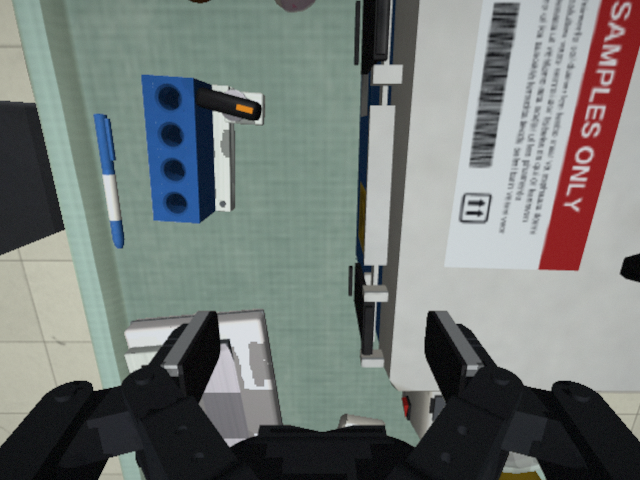

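```bash
cat > h.py <<'E'
import numpy as np, cv2, json
from plant import manip
def snap(n,tag):
    c=manip.calibration(n); im=manip.grab_frame(n)[:,:,::-1].copy()
    cv2.imwrite(f"pics/{tag}.png",im); c['cam_to_world']=c['cam_to_world'].tolist(); json.dump(c,open(f"pics/{tag}.json",'w')); return im
def ray(tag,p,z):
    c=json.load(open(f"pics/{tag}.json")); T=np.array(c['cam_to_world'])
    d=T[:3,:3]@np.array([(p[0]-c['cx'])/c['fx'],-(p[1]-c['cy'])/c['fy'],-1]); o=T[:3,3]
    return o+d*(z-o[2])/d[2]
E
python3 - <<'E'
from h import *
for n in ["scene","side","wrist"]:
    c=manip.calibration(n); c['cam_to_world']=c['cam_to_world'].tolist(); json.dump(c,open(f"pics/{n}0.json",'w'))
np.set_printoptions(precision=4,suppress=True)
for p in [(169,96),(171,133),(174,169),(176,203)]: print('bore',ray('wrist0',p,.0725))
print('knob dash',ray('wrist0',(244,109),.094))
print('mixer corner far right',ray('wrist0',(264,311),.036),'far left',ray('wrist0',(127,322),.036))
for t,p in [('scene0',[(385,274),(404,264),(398,281),(417,269)]),('side0',[(348,185),(371,172),(369,189)])]:
    for q in p: print(t,'tube cap',ray(t,q,.094))
print('stop',ray('scene0',(345,250),.069),'slider',ray('scene0',(300,252),.09),ray('side0',(377,220),.09))
print('box edge z.2', ray('wrist0',(390,390),.2),ray('wrist0',(395,50),.2))
im=cv2.imread('pics/wrist0.png'); b=(im[:,:,0]>90)&(im[:,:,2]<60)
E
```

```text
bore [0.5055 0.1033 0.0725]
bore [0.5034 0.0758 0.0725]
bore [0.5021 0.0474 0.0725]
bore [0.5001 0.0189 0.0725]
knob dash [0.5675 0.093  0.094 ]
mixer corner far right [ 0.5631 -0.1045  0.036 ] far left [ 0.4161 -0.1178  0.036 ]
scene0 tube cap [ 0.4627 -0.4202  0.094 ]
scene0 tube cap [ 0.5147 -0.4279  0.094 ]
scene0 tube cap [ 0.4558 -0.4485  0.094 ]
scene0 tube cap [ 0.5125 -0.4539  0.094 ]
side0 tube cap [ 0.5247 -0.4093  0.094 ]
side0 tube cap [ 0.4787 -0.5024  0.094 ]
side0 tube cap [ 0.4734 -0.396   0.094 ]
stop [ 0.5373 -0.2885  0.069 ] slider [ 0.4422 -0.2525  0.09  ] [ 0.4419 -0.2475  0.09  ]
box edge z.2 [ 0.6643 -0.0654  0.2   ] [0.6558 0.1124 0.2   ]
```

```bash
python3 -m pendant '{"linear":[[-12,20,-5],[-12,20,-5],[-12,20,-5],[-12,20,-5],[-12,20,-5],[-12,20,-5],[-12,20,-5],[-12,20,-5],[-12,20,-5],[-12,20,-5]],"rotation":[[0,0,0],[0,0,0],[0,0,0],[0,0,0],[0,0,0],[0,0,0],[0,0,0],[0,0,0],[0,0,0],[0,0,0]],"grip":[0,0,0,0,0,0,0,0,0,0]}'; python3 -c "
from h import *
snap('wrist','w1')"
```

```text
time: 0.98
tool_pos: [0.5052, -0.1991, 0.3025]
tool_rot: [-0.0, 1.0, 0.001, -0.0]
contact_force: [0.4, 0.1, 0.5]
gripper_width: 1.004
```

View pics/w1.png

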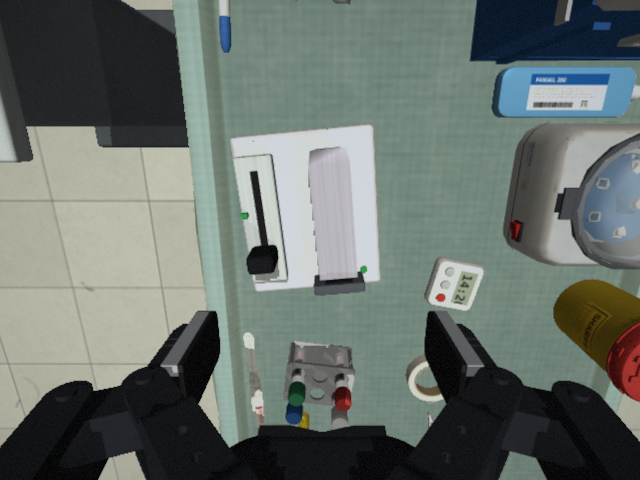

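```bash
python3 - <<'E'
from h import *
im=cv2.imread('pics/w1.png'); c=cv2.resize(im[110:310,220:400],None,fx=4,fy=4,interpolation=cv2.INTER_CUBIC)
c=c[:, :]; cv2.imwrite('pics/w1c.png',cv2.resize(c,(540,600),interpolation=cv2.INTER_AREA))
E
```

```text
(no output)
```

View pics/w1c.png

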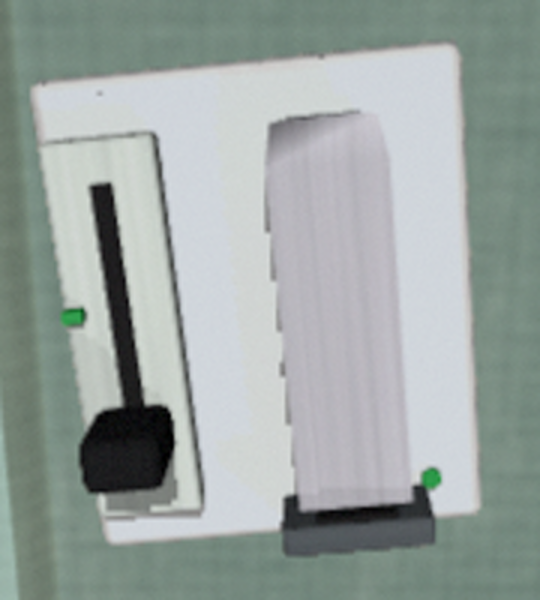

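```bash
cat >> h.py <<'E'
def fit(P,Q): # P model xy (m), Q world xy -> yaw, t, residual mm
    P=np.array(P,float);Q=np.array(Q,float); p=P.mean(0);q=Q.mean(0)
    A=(P-p).T@(Q-q); a=np.arctan2(A[0,1]-A[1,0],A[0,0]+A[1,1]); R=np.array([[np.cos(a),-np.sin(a)],[np.sin(a),np.cos(a)]])
    t=q-R@p; return a,t,((P@R.T+t)-Q)*1e3
E
python3 - <<'E'
from h import *
np.set_printoptions(precision=4,suppress=True)
f=lambda u,v,z: ray('w1',(220+u/3-.5+.17,110+v/3-.5+.17),z)[:2]
P=[(-.102,.09),(.05,.09),(.05,-.09),(-.102,-.09)]
Q=[f(33,86,.036),f(460,45,.036),f(480,512,.036),f(107,543,.036)]
a,t,r=fit(P,Q); print('deck',np.degrees(a),t,r)
P2=[(.021,.055),(.021,-.072),(-.021,-.072)];Q2=[f(388,150,.058),f(411,500,.058),f(298,508,.058)]
a2,t2,r2=fit(P2,Q2);print('rail',np.degrees(a2),t2,r2)
a3,t3,r3=fit(P+P2,Q+Q2);print('both',np.degrees(a3),t3,r3)
R=np.array([[np.cos(a3),-np.sin(a3)],[np.sin(a3),np.cos(a3)]])
for n,q in [('pointer z53',f(74,317,.053)),('pointer z57',f(74,317,.057)),('slider front top',f(138,446,.0905))]: print(n,q,(R.T@(q-t3))*1e3)
s=manip.state(); print(s['tool_pos'],s['joint_pos'])
E
```

```text
deck 5.220747702460351 [ 0.5175 -0.2081] [[-2.5089  2.5552]
 [ 1.8723  2.7696]
 [ 2.43   -2.5541]
 [-1.7935 -2.7706]]
rail 5.206356974991923 [ 0.5161 -0.2061] [[ 0.1152  0.4094]
 [ 0.0254  0.0647]
 [-0.1406 -0.4741]]
both 5.264859463160285 [ 0.5169 -0.2072] [[-3.1939  3.3302]
 [ 1.1765  3.6612]
 [ 1.8723 -1.6499]
 [-2.3405 -1.9829]
 [ 0.8564 -0.7038]
 [ 0.8957 -1.0367]
 [ 0.7336 -1.6182]]
pointer z53 [ 0.4227 -0.2081] [-93.8126   7.7759]
pointer z57 [ 0.4236 -0.2071] [-92.8338   8.6721]
slider front top [ 0.4493 -0.2426] [-70.5037 -29.0092]
[ 0.5053 -0.199   0.3026] [-0.5123 -0.1678  1.743   0.0002  1.5677 -0.5139]
```

```bash
python3 -m pendant '{"linear":[[-0.2,-26,13],[-0.2,-26,13],[-0.2,-26,13],[-0.2,-26,13],[-0.2,-26,13],[-0.2,-26,13],[-0.2,-26,13],[-0.2,-26,13],[-0.2,-26,13],[-0.2,-26,13]],"rotation":[[0,0,3.7],[0,0,3.7],[0,0,3.7],[0,0,3.7],[0,0,3.7],[0,0,3.7],[0,0,3.7],[0,0,3.7],[0,0,3.7],[0,0,3.7]],"grip":[0,0,0,0,0,0,0,0,0,0]}'; python3 -c "
from h import *
im=snap('wrist','w2')"
```

```text
time: 1.87
tool_pos: [0.5031, 0.0606, 0.1734]
tool_rot: [0.0, 1.0, -0.031, -0.0]
contact_force: [-0.5, -0.5, 0.9]
gripper_width: 1.001
```

View pics/w2.png

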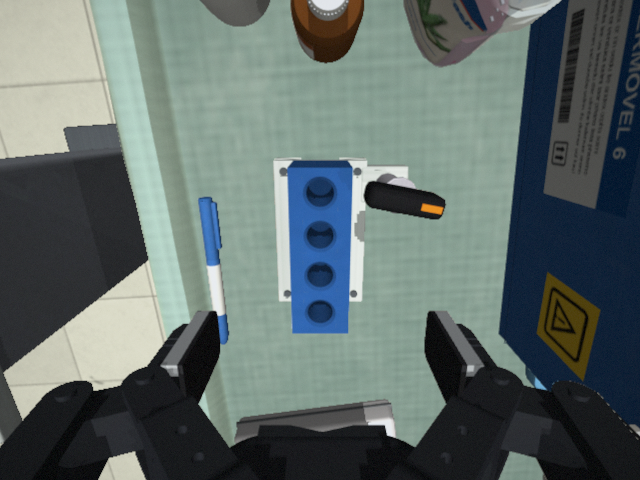

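```bash
python3 -c "
from h import *
for p in [(320,191),(320,235),(320,274),(320,311)]: print(ray('w2',p,.0725).round(4))
print('knob bar',ray('w2',(372,193),.094).round(4),ray('w2',(443,207),.094).round(4))"
```

```text
[0.5045 0.1036 0.0725]
[0.5027 0.0751 0.0725]
[0.5009 0.048  0.0725]
[0.4991 0.0202 0.0725]
knob bar [0.5338 0.1044 0.094 ] [0.5738 0.0939 0.094 ]
```

```bash
python3 -m pendant '{"linear":[[-0.1,0,4],[-0.1,-0.1,8],[-0.1,-0.1,11.1],[-0.1,-0.1,11.1],[-0.1,-0.1,11.1],[-0.1,-0.1,11.1],[-0.1,-0.1,11.1],[-0.1,-0.1,11.1],[-0.1,-0.1,11.1],[-0.1,-0.1,11.1]],"rotation":[[0,0,0],[0,0,0],[0,0,0],[0,0,0],[0,0,0],[0,0,0],[0,0,0],[0,0,0],[0,0,0],[0,0,0]],"grip":[0,0,0,0,0.3,1,1,1,1,1]}'
```

```text
time: 2.75
tool_pos: [0.5041, 0.0608, 0.0656]
tool_rot: [0.0, 0.999, -0.032, 0.002]
contact_force: [-1.0, -1.0, 5.7]
gripper_width: 0.451
```

```bash
python3 -m pendant '{"linear":[[0,0,0],[0,0,-2],[0,0,-4],[0,0,-6],[0.3,4,-6],[0.5,8,-6],[0.8,11.7,-6],[0.8,11.7,-6],[0.8,11.7,-6],[0.8,11.7,-6]],"rotation":[[0,0,0],[0,0,0],[0,0,0],[0,0,-3],[0,0,-6],[0,0,-8.9],[0,0,-8.9],[0,0,-8.9],[0,0,-8.9],[0,0,-8.9]],"grip":[1,1,1,1,1,1,1,1,1,1]}'; python3 -c "
from h import *
print(manip.state()); im=snap('wrist','w3'); snap('side','s3')"
```

```text
time: 3.58
tool_pos: [0.502, -0.056, 0.122]
tool_rot: [-0.0, 0.999, 0.045, -0.0]
contact_force: [0.2, 0.9, -5.5]
gripper_width: 0.453
{'time': 3.5833, 'joint_pos': array([-2.58849138e-01, -1.16071522e-01,  2.00558298e+00,  5.89421243e-04,
        1.25289696e+00, -3.48851086e-01]), 'joint_vel': array([ 2.62581905e-02,  2.81404661e-04,  2.32804270e-03, -2.44670901e-03,
       -5.49701101e-05, -1.31356004e-03]), 'joint_efforts': array([-9.43280719e-01, -3.19495583e+01, -3.75808167e+01, -3.54599208e-02,
       -5.61761612e-02, -1.05582676e-03]), 'tool_pos': array([ 0.50199104, -0.05601572,  0.12204043]), 'tool_rot': array([-3.89120706e-04,  9.98991650e-01,  4.48936421e-02, -3.05449895e-04]), 'contact_force': array([ 0.19818224,  0.85663151, -5.46468982]), 'ft_torque': array([0.02656769, 0.03748396, 0.018205  ]), 'gripper_width': 0.4525547846448033}
```

View pics/w3.png

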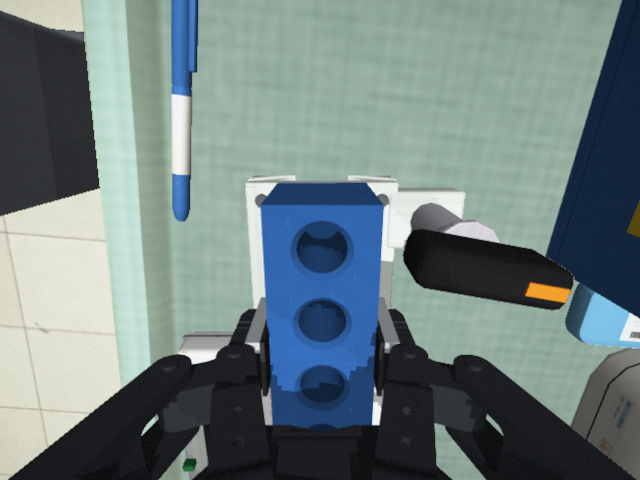

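```bash
python3 -c "
from h import *
t=np.array([.50199,-.05602]);a=2*np.arctan2(.0449,.999);R=np.array([[np.cos(a),-np.sin(a)],[np.sin(a),np.cos(a)]])
print(np.degrees(a))
for z in [.126,.130,.134]:
  q=[R.T@(ray('w3',p,z)[:2]-t)*1e3 for p in [(322,247),(322,321),(322,384)]]
  print(z,np.round(q,1).tolist())
"
```

```text
5.14684754997839
0.126 [[0.1, 42.2], [0.1, 13.6], [0.1, -14.4]]
0.13 [[0.1, 43.6], [0.1, 15.9], [0.1, -11.0]]
0.134 [[0.1, 45.0], [0.1, 18.3], [0.1, -7.7]]
```

View pics/s3.png

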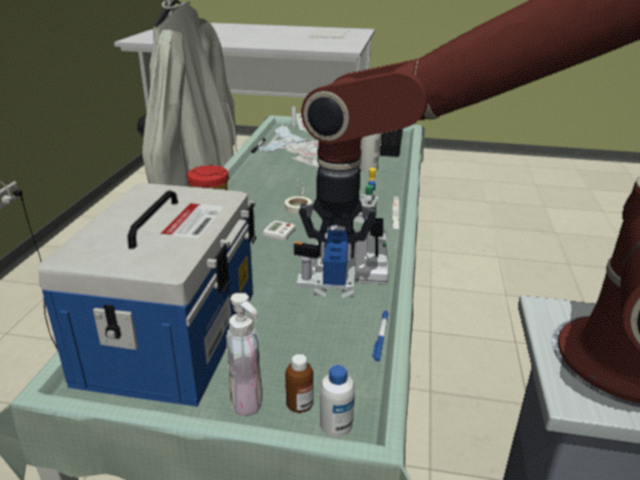

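```bash
python3 -m pendant '{"linear":[[0,0,0.6],[0,0,1.2],[0,0,1.25],[0,0.7,1.25],[0,1.4,1.25],[0,2.1,1.25],[0,2.8,1.25],[0,3.5,1.25],[0,4.0,1.25],[0,4.0,1.25]],"rotation":[[0,0,0],[0,0,0],[0,0,0],[0,0,0],[0,0,0],[0,0,0],[0,0,0],[0,0,0],[0,0,0],[0,0,0]],"grip":[1,1,1,1,1,1,1,1,1,1]}'
```

```text
time: 4.52
tool_pos: [0.5064, -0.0974, 0.1101]
tool_rot: [0.0, 0.999, 0.045, 0.0]
contact_force: [-0.0, 0.2, -5.0]
gripper_width: 0.459
```

```bash
python3 -m pendant '{"linear":[[0,1,0],[0,2,0],[0,3,0],[0,4,0],[0,5,0],[0,6,0],[0,7,0],[0,8,0],[0,9,0],[0,9,0]],"rotation":[[0,0,0],[0,0,0],[0,0,0],[0,0,0],[0,0,0],[0,0,0],[0,0,0],[0,0,0],[0,0,0],[0,0,0]],"grip":[1,1,1,1,1,1,1,1,1,1]}'; python3 -c "
from h import *
s=manip.state();print(s['contact_force'],s['ft_torque'],s['tool_pos']);snap('side','s4')"
```

```text
time: 5.35
tool_pos: [0.5148, -0.1878, 0.1097]
tool_rot: [0.001, 0.999, 0.045, 0.001]
contact_force: [5.2, -2.0, -11.5]
gripper_width: 0.459
[  5.16989507  -2.01887513 -11.54198083] [-0.33474475 -0.97664092  0.28194402] [ 0.51482903 -0.1878401   0.1097135 ]
```

```bash
python3 -m pendant '{"linear":[[0.05,0.2,0.08],[0.1,0.6,0.1],[0.1,1.1,0.1],[0.1,1.6,0.1],[0.1,2.1,0.1],[0.1,2.5,0.1],[0.1,2.9,0.1],[0.1,3.2,0.1],[0.1,3.4,0.1],[0.1,3.4,0.1]],"rotation":[[0,0,0],[0,0,0],[0,0,0],[0,0,0],[0,0,0],[0,0,0],[0,0,0],[0,0,0],[0,0,0],[0,0,0]],"grip":[1,1,1,1,1,1,1,1,1,1]}'; python3 -c "
from h import *
s=manip.state();print(s['contact_force'],s['ft_torque'],s['tool_pos'])"
```

```text
time: 6.23
tool_pos: [0.5183, -0.2199, 0.1088]
tool_rot: [0.0, 0.999, 0.045, -0.0]
contact_force: [-0.2, -0.1, -5.7]
gripper_width: 0.459
[-0.15910979 -0.12723714 -5.70930273] [ 0.00737406  0.0669094  -0.03055096] [ 0.51830009 -0.21989748  0.10880397]
```

```bash
python3 -m pendant '{"linear":[[0,0.1,0],[0,0.2,0],[0,0.3,0],[0,0.4,0.02],[0,0.5,0.05],[0,0.6,0.08],[0,0.7,0.1],[0,0.8,0.1],[0,0.8,0.1],[0,0.8,0.1]],"rotation":[[0,0,0],[0,0,0],[0,0,0],[0,0,0],[0,0,0],[0,0,0],[0,0,0],[0,0,0],[0,0,0],[0,0,0]],"grip":[1,1,1,1,1,1,1,1,1,1]}'; python3 -c "
from h import *
s=manip.state();print(s['contact_force'],s['ft_torque'],s['tool_pos'])"
```

```text
time: 7.07
tool_pos: [0.5188, -0.2228, 0.1082]
tool_rot: [-0.005, 0.999, 0.046, -0.001]
contact_force: [-3.8, 18.5, 4.6]
gripper_width: 0.457
[-3.84610013 18.51465732  4.61843187] [2.71602383 0.61335716 0.11374726] [ 0.51876117 -0.22275226  0.10822077]
```

```bash
python3 -m pendant '{"linear":[[0,-0.3,0],[0,-0.3,0],[0,-0.3,0],[0,-0.3,0],[0,-0.3,0],[0,-0.3,-3],[0,-0.3,-6],[0,-0.3,-9],[0,-0.3,-11],[0,-0.3,-11]],"rotation":[[0,0,0],[0,0,0],[0,0,0],[0,0,0],[0,0,0],[0,0,0],[0,0,0],[0,0,0],[0,0,0],[0,0,0]],"grip":[1,0.3,0.3,0.3,0.3,0.3,0.3,0.3,0.1,0.1]}'; python3 -c "
from h import *
s=manip.state();print(s['contact_force'],s['joint_pos'],s['tool_pos']);snap('wrist','w5')"
```

```text
time: 7.9
tool_pos: [0.5216, -0.2265, 0.225]
tool_rot: [0.003, 0.999, 0.045, 0.005]
contact_force: [0.0, -0.1, 0.9]
gripper_width: 0.894
[ 0.0032717  -0.10041904  0.92433888] [-5.40502848e-01 -6.92607480e-02  1.78180513e+00 -1.89172902e-04
  1.41712479e+00 -6.30701803e-01] [ 0.52160718 -0.22654393  0.22499288]
```

View pics/w5.png

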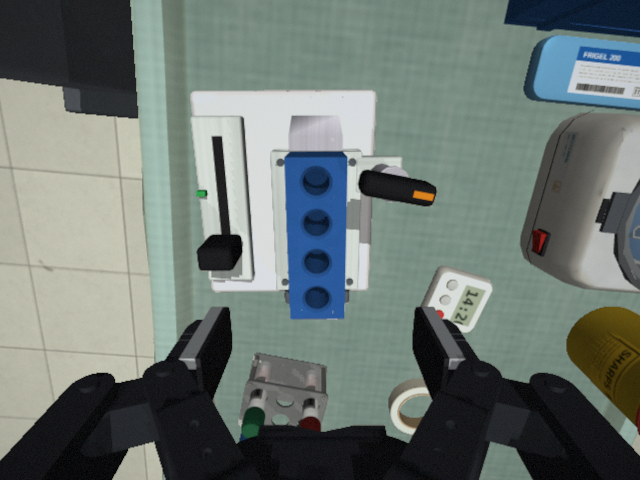

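```bash
python3 -c "
from h import *
t=np.array([.517,-.2075]);a=np.radians(5.2);R=np.array([[np.cos(a),-np.sin(a)],[np.sin(a),np.cos(a)]])
f=lambda p,z:(ray('w5',p,z)[:2],(R.T@(ray('w5',p,z)[:2]-t))*1e3)
for p in [(316,181),(316,223),(317,262),(317,297)]: print(f(p,.114))
print('knob',f((361,178),.1355),f((436,190),.1355), f((398,184),.1355))
print('pointer',f((202,194),.053),'slider',f((217,250),.0905))
im=cv2.imread('pics/w5.png').astype(int);m=((im.max(2)<45)).astype(np.uint8);m[:150]=0;m[220:]=0;m[:,:352]=0;m[:,445:]=0
im8=im.astype(np.uint8);h=cv2.cvtColor(im8,cv2.COLOR_BGR2HSV);m2=((h[...,0]>8)&(h[...,0]<25)&(h[...,1]>150)&(h[...,2]>120)).astype(np.uint8);m2[:150]=0;m2[220:]=0;m2[:,:352]=0;m2[:,445:]=0
print(cv2.minAreaRect(cv2.findNonZero(m)),cv2.minAreaRect(cv2.findNonZero(m2)))
"
```

```text
(array([ 0.51470844, -0.1800276 ]), array([ 0.20776253, 27.56702097]))
(array([ 0.51707466, -0.20781694]), array([ 0.04563021, -0.32240068]))
(array([ 0.52013157, -0.23557386]), array([  0.57427413, -28.24214216]))
(array([ 0.52243796, -0.2623765 ]), array([  0.44197909, -55.1435109 ]))
knob (array([ 0.54040902, -0.17264749]), array([26.47145032, 32.58745114])) (array([ 0.58523397, -0.17569816]), array([70.83542735, 25.48673469])) (array([ 0.56238707, -0.17418898]), array([48.21934199, 29.06037582]))
pointer (array([ 0.4231605 , -0.20832601]), array([-93.52815453,   7.68230979])) slider (array([ 0.44522845, -0.24172981]), array([-74.57850499, -27.58409194]))
((396.8653564453125, 188.173095703125), (77.07363891601562, 25.10286521911621), 11.309932708740234) ((423.031982421875, 195.32400512695312), (20.214054107666016, 7.423746585845947), 10.30484676361084)
```

```bash
python3 -m pendant '{"linear":[[1,-1,0],[2,-2,0],[3,-3,0],[4,-4,1],[4.7,-4.5,2],[4.7,-4.5,3],[4.7,-4.5,3],[4.7,-4.5,3],[4.7,-4.5,3],[4.7,-4.5,3]],"rotation":[[0,0,-7],[0,0,-14],[0,0,-21],[0,0,-28],[0,0,-35],[0,0,-42],[0,0,-49],[0,0,-56],[0,0,-63],[0,0,-70]],"grip":[0.1,0.1,0.1,0.1,0.1,0.1,0.1,0.1,0.1,0.1]}'
```

```text
time: 8.78
tool_pos: [0.5607, -0.1753, 0.1857]
tool_rot: [-0.001, 0.791, 0.612, -0.001]
contact_force: [-0.9, -0.7, 0.3]
gripper_width: 0.896
```

```bash
python3 -m pendant '{"linear":[[-0.1,0.4,0],[-0.1,0.4,1],[-0.1,0.4,3],[-0.1,0.4,5.2],[-0.1,0.4,5.2],[-0.1,0.4,5.2],[-0.1,0.4,5.2],[-0.1,0.4,5.2],[-0.1,0.4,5.2],[-0.1,0.4,5.2]],"rotation":[[0,0,-7],[0,0,-9.6],[0,0,-9.6],[0,0,-9.6],[0,0,-9.6],[0,0,-9.6],[0,0,-9.6],[0,0,-9.6],[0,0,-9.6],[0,0,-9.6]],"grip":[0.1,0.1,0.3,0.5,0.5,0.6,0.7,0.7,0.7,0.7]}'; python3 -c "
from h import *
s=manip.state();print(s['contact_force'],s['ft_torque'],s['joint_pos'])"
```

```text
time: 9.62
tool_pos: [0.5658, -0.1776, 0.1372]
tool_rot: [0.001, 0.738, 0.674, 0.0]
contact_force: [0.7, 0.5, -0.3]
gripper_width: 0.306
[ 0.69522814  0.49641527 -0.28122153] [0.00317397 0.00952141 0.03465633] [-4.29647168e-01  7.49033896e-02  1.79022422e+00 -6.46260468e-06
  1.27422659e+00 -1.90971250e+00]
```

```bash
python3 -m pendant '{"linear":[[0,-0.1,0.2],[0,-0.1,0.2],[0,-0.1,0.2],[0,-0.1,0.2],[0,-0.1,0.2],[0,-0.1,0.2],[0,-0.1,0.2],[0,-0.1,0.2],[0,-0.1,0.2],[0,-0.1,0.2]],"rotation":[[0,0,0],[0,0,0],[0,0,0],[0,0,0],[0,0,5],[0,0,10],[0,0,15],[0,0,20],[0,0,25],[0,0,30]],"grip":[1,1,1,1,1,1,1,1,1,1]}'; python3 -c "
from h import *
s=manip.state();print(s['contact_force'],s['ft_torque'],s['joint_pos'])"
```

```text
time: 10.45
tool_pos: [0.565, -0.1782, 0.1354]
tool_rot: [0.002, 0.889, 0.458, 0.0]
contact_force: [-0.8, -2.2, 5.5]
gripper_width: 0.149
[-0.7755642  -2.17187898  5.45985366] [-0.57171178  0.1107072   0.03152371] [-4.30523309e-01  7.50666511e-02  1.79334497e+00 -1.34850772e-03
  1.27018136e+00 -1.38247314e+00]
```

```bash
python3 -m pendant '{"linear":[[0,0,0],[0,0,0],[0,0,0],[0,0,0],[0,0,0],[0,0,0],[0,0,0],[0,0,0],[0,0,0],[0,0,0]],"rotation":[[0,0,5],[0,0,10],[0,0,15],[0,0,20],[0,0,25],[0,0,30],[0,0,35],[0,0,38],[0,0,40],[0,0,40]],"grip":[1,1,1,1,1,1,1,1,1,1]}'; python3 -c "
from h import *
s=manip.state();print(s['contact_force'],s['ft_torque'],s['joint_pos'])"
```

```text
time: 11.28
tool_pos: [0.5647, -0.1783, 0.1354]
tool_rot: [0.001, 0.992, 0.128, 0.0]
contact_force: [0.6, -1.9, 6.5]
gripper_width: 0.147
[ 0.57514908 -1.85494966  6.54519886] [-0.66735135  0.4148423   0.02647806] [-0.430657    0.07488218  1.79339037 -0.00206237  1.27099335 -0.68731019]
```

```bash
python3 -m pendant '{"linear":[[0,0,0],[0,0,0],[0,0,0],[0,0,0],[0,0,0],[0,0,0],[0,0,0],[0,0,0],[0,0,0],[0,0,0]],"rotation":[[0,0,1],[0,0,2],[0,0,3],[0,0,4],[0,0,5],[0,0,6],[0,0,7],[0,0,7],[0,0,7],[0,0,7]],"grip":[1,1,1,1,1,1,1,1,1,1]}'; python3 -c "
from h import *
s=manip.state();print(s['contact_force'],s['ft_torque'],s['joint_pos'])"
```

```text
time: 12.12
tool_pos: [0.5653, -0.1787, 0.1357]
tool_rot: [0.002, 0.998, 0.07, 0.001]
contact_force: [1.1, -4.0, 5.5]
gripper_width: 0.152
[ 1.07512535 -3.98031158  5.46869631] [-0.82823256 -0.04716794  1.06399181] [-0.43043139  0.07502131  1.79282162 -0.00293252  1.2690644  -0.56922896]
```

```bash
python3 -m pendant '{"linear":[[0,0,0],[0,0,0],[0,0,0],[0,0,0],[0,0,-1],[0,0,-3],[0,0,-6],[0,0,-9],[0,0,-11],[0,0,-11]],"rotation":[[0,0,0],[0,0,0],[0,0,0],[0,0,0],[0,0,0],[0,0,0],[0,0,0],[0,0,0],[0,0,0],[0,0,0]],"grip":[0.7,0.7,0.7,0.7,0.7,0.7,0.5,0.3,0.1,0.1]}'; python3 -c "
from h import *
s=manip.state();print(s['contact_force'],s['tool_pos']);snap('wrist','w6');
f=lambda p,z:ray('w6',p,z)
h=cv2.cvtColor(cv2.imread('pics/w6.png'),cv2.COLOR_BGR2HSV);m2=((h[...,0]>8)&(h[...,0]<25)&(h[...,1]>150)&(h[...,2]>120)).astype(np.uint8)
n,l,st,ce=cv2.connectedComponentsWithStats(m2)
print([ (st[i].tolist(),ce[i].round().tolist(),cv2.minAreaRect(cv2.findNonZero((l==i).astype(np.uint8)))[1:]) for i in range(1,n) if st[i,4]>40])
print(f(ce[1],.1355))
"
```

```text
time: 12.95
tool_pos: [0.5666, -0.1782, 0.251]
tool_rot: [0.002, 0.998, 0.068, 0.005]
contact_force: [1.1, -0.9, 1.5]
gripper_width: 0.853
[ 1.05665447 -0.8713773   1.51069441] [ 0.56659093 -0.17822285  0.25102227]
[([316, 256, 7, 17, 103], [319.0, 264.0], ((16.0, 6.0), 90.0))]
[ 0.56723078 -0.19041694  0.1355    ]
```

View pics/w6.png

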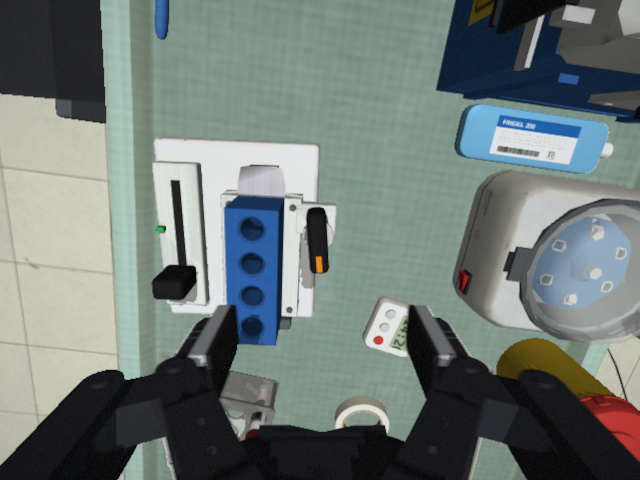

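```bash
python3 -m pendant '{"linear":[[-10.6,21,0],[-10.6,21,0],[-10.6,21,0],[-10.6,21,0],[-10.6,21,0],[-10.6,21,0],[-10.6,21,0],[-10.6,21,0],[-10.6,21,0],[-10.6,21,0]],"rotation":[[0,0,4],[0,0,7.8],[0,0,7.8],[0,0,7.8],[0,0,7.8],[0,0,7.8],[0,0,7.8],[0,0,7.8],[0,0,7.8],[0,0,7.8]],"grip":[0,0,0,0,0,0,0,0,0,0]}'; python3 -c "
from h import *
snap('wrist','w7')"
```

```text
time: 13.83
tool_pos: [0.4879, -0.3982, 0.243]
tool_rot: [-0.001, 1.0, 0.001, -0.0]
contact_force: [0.5, -0.1, -0.1]
gripper_width: 1.001
```

View pics/w7.png

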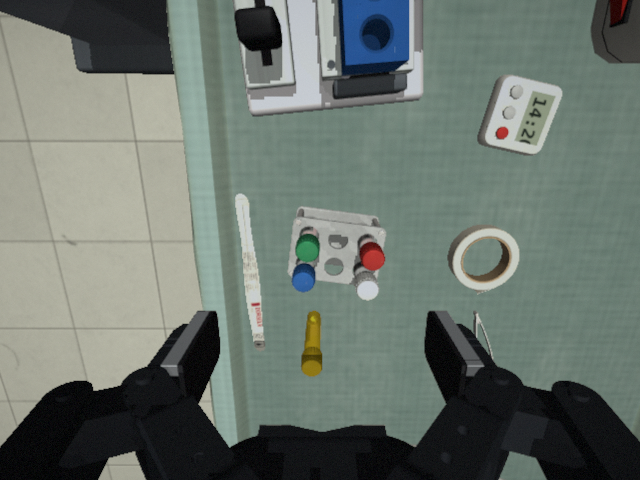

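```bash
python3 -c "
from h import *
im=cv2.imread('pics/w7.png');h=cv2.cvtColor(im,cv2.COLOR_BGR2HSV).astype(int)
def blob(m):
    n,l,st,ce=cv2.connectedComponentsWithStats(m.astype(np.uint8)); i=1+st[1:,4].argmax(); return ce[i],st[i].tolist()
H,S,V=h[...,0],h[...,1],h[...,2]
roi=np.zeros(H.shape,bool);roi[200:310,280:400]=1
ms={'green':(H>55)&(H<85)&(S>130),'blue':(H>95)&(H<125)&(S>120),'red':((H<8)|(H>172))&(S>130)}
for k,m in ms.items(): print(k,blob(m&roi))
r2=roi.copy();r2[:272]=0;r2[:,:350]=0
print('white',blob((V>190)&(S<40)&r2))
Q=[]
for p in [(307.5,242),(303,275),(372,256),(367,286)]: q=ray('w7',p,.094)[:2];Q.append(q);print(q.round(4))
a,t,r=fit([(-.027,.0135),(-.027,-.0135),(.027,.0135),(.027,-.0135)],Q);print(np.degrees(a),t,r)
print('holes',ray('w7',(338,241.5),.051),ray('w7',(334,267.5),.051),'yellow',ray('w7',(312,366),.1))
"
```

```text
green (array([307.27380952, 247.5297619 ]), [296, 234, 23, 28, 504])
blue (array([303.34942085, 277.3996139 ]), [292, 264, 23, 28, 518])
red (array([371.46567718, 255.87569573]), [360, 242, 25, 28, 539])
white (array([367.39393939, 289.83501684]), [358, 281, 20, 19, 297])
[ 0.4764 -0.404 ]
[ 0.4724 -0.4323]
[ 0.5279 -0.4157]
[ 0.525 -0.442]
-10.732516470700517 [ 0.50042204 -0.42348136] [[-0.00171893 -1.20400298]
 [-1.04749969  0.54398235]
 [ 1.57455674  0.43930433]
 [-0.52533812  0.2207163 ]]
holes [ 0.50252903 -0.4174469   0.051     ] [ 0.49917179 -0.44309493  0.051     ] yellow [ 0.47931551 -0.51567084  0.1       ]
```

```bash
python3 -c "
from h import *
Q=[ray('w7',p,z)[:2] for p,z in [((307.5,250.5),.094),((303.3,280.5),.094),((372,258.7),.094),((367.4,288.8),.094),((338,241.5),.051),((334,267.5),.051)]]
a,t,r=fit([(-.027,.0135),(-.027,-.0135),(.027,.0135),(.027,-.0135),(0,.0135),(0,-.0135)],Q);print(np.round(Q,4),np.degrees(a),t,r)
R=np.array([[np.cos(a),-np.sin(a)],[np.sin(a),np.cos(a)]])
for k,p in dict(g=(-.027,.0135),b=(-.027,-.0135),r=(.027,.0135),w=(.027,-.0135)).items(): print(k,t+R@p)
"
```

```text
[[ 0.4763 -0.4111]
 [ 0.4726 -0.4371]
 [ 0.528  -0.418 ]
 [ 0.5254 -0.4445]
 [ 0.5025 -0.4174]
 [ 0.4992 -0.4431]] -7.583355951998119 [ 0.50066978 -0.42855105] [[-0.64299511 -0.5040072 ]
 [-0.47533234 -1.2247512 ]
 [ 1.22189321 -0.74044023]
 [ 0.25769716 -0.97053184]
 [-0.07767348  2.27777722]
 [-0.28358943  1.16195325]]
g [ 0.4756875  -0.41160597]
b [ 0.47212435 -0.43836983]
r [ 0.52921521 -0.41873227]
w [ 0.52565206 -0.44549613]
```

```bash
python3 -m pendant '{"linear":[[-1.2,1.3,3],[-1.2,1.3,7],[-1.2,1.3,11.3],[-1.2,1.3,11.3],[-1.2,1.3,11.3],[-1.2,1.3,11.3],[-1.2,1.3,11.3],[-1.2,1.3,11.3],[-1.2,1.3,11.3],[-1.2,1.3,11.3]],"rotation":[[0,0,4],[0,0,7.6],[0,0,7.6],[0,0,7.6],[0,0,7.6],[0,0,7.6],[0,0,7.6],[0,0,7.6],[0,0,7.6],[0,0,7.6]],"grip":[0.5,0.5,0.5,0.5,0.5,0.5,0.5,0.5,0.5,0.5]}'; python3 -c "
from h import *
snap('wrist','w8');s=manip.state();print(s['tool_pos'],s['tool_rot'],s['gripper_width'])"
```

```text
time: 14.72
tool_pos: [0.4763, -0.4133, 0.1327]
tool_rot: [0.001, 0.998, -0.066, 0.001]
contact_force: [0.8, -0.1, -0.5]
gripper_width: 0.496
[ 0.47608188 -0.41316408  0.13220681] [ 7.46665085e-04  9.97803368e-01 -6.62367399e-02  7.58194196e-04] 0.4999838088349375
```

```bash
python3 -m pendant '{"linear":[[0,-0.15,2],[0,-0.15,4],[0,-0.15,4.6],[0,-0.15,4.6],[0,-0.15,4.6],[0,-0.15,4.6],[0,-0.15,4.6],[0,-0.15,4.6],[0,-0.15,4.6],[0,-0.15,4.6]],"rotation":[[0,0,0],[0,0,0],[0,0,0],[0,0,0],[0,0,0],[0,0,0],[0,0,0],[0,0,0],[0,0,0],[0,0,0]],"grip":[0.5,0.5,0.5,0.5,1,1,1,1,1,1]}'
```

```text
time: 15.6
tool_pos: [0.4765, -0.412, 0.0863]
tool_rot: [0.001, 0.998, -0.066, 0.001]
contact_force: [-0.0, 0.1, 5.3]
gripper_width: 0.199
```

```bash
python3 -m pendant '{"linear":[[0,0,-2],[0,0,-6],[0,0,-10],[0,0,-12.5],[0.2,-4,-12.9],[0.3,-8,-12.9],[0.4,-12,-12.9],[0.5,-16,-12.9],[0.6,-20,-12.9],[0.7,-23.5,-12.9]],"rotation":[[0,0,0],[0,0,0],[0,0,0],[0,0,0],[0,0,0],[0,0,-4],[0,0,-8],[0,0,-12.8],[0,0,-12.8],[0,0,-12.8]],"grip":[1,1,1,1,1,1,1,1,1,1]}'; python3 -c "
from h import *
snap('wrist','w9');snap('scene','sc9')"
```

```text
time: 16.43
tool_pos: [0.5136, -0.1768, 0.2136]
tool_rot: [-0.0, 0.999, 0.046, -0.0]
contact_force: [-0.2, 0.3, -0.1]
gripper_width: 0.201
```

```bash
python3 -c "
from h import *
s=manip.state();print(s['tool_pos'],s['tool_rot'],s['contact_force'])
a=cv2.imread('pics/w9.png');b=cv2.imread('pics/sc9.png')[180:340,200:440]
cv2.imwrite('pics/c9.png',np.vstack([a[100:400,120:520],cv2.resize(b,(400,267))]))"
```

```text
[ 0.51401106 -0.17484848  0.21348547] [-8.69085891e-04  9.98838894e-01  4.81674456e-02 -7.91835403e-05] [-0.23770454  0.089911   -0.99005969]
```

View pics/c9.png

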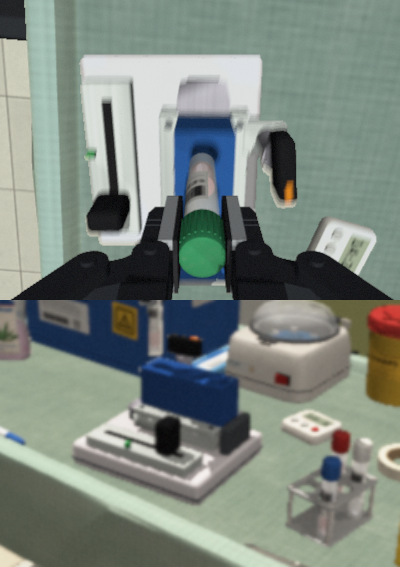

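```bash
python3 -m pendant '{"linear":[[0,0,0.5],[0,0,0.9],[0,0,0.9],[0,0,0.9],[0,0,0.9],[0,0,0.9],[0,0,0.9],[0,0,0.9],[0,0,0.9],[0,0,0.9]],"rotation":[[0,0,0],[0,0,0],[0,0,0],[0,0,0],[0,0,0],[0,0,0],[0,0,0],[0,0,0],[0,0,0],[0,0,0]],"grip":[1,1,1,1,1,1,1,1,1,1]}'; python3 -c "
from h import *
s=manip.state();print(s['tool_pos'],s['tool_rot'],s['contact_force'])
t=np.array([.5169,-.2075])
for p in [(252,230),(252,264),(252,296),(252,326)]: print(ray('w6',p,.114).round(4))
# refine bores: dark-bore blobs in w5 on block
for tag,box in [('w5',(150,325,285,350)),('w6',(195,345,225,283))]:
    im=cv2.imread(f'pics/{tag}.png');y0,y1,x0,x1=box;c=im[y0:y1,x0:x1]
    m=(c[...,0]<105).astype(np.uint8);n,l,st,ce=cv2.connectedComponentsWithStats(m)
    for i in range(1,n):
        if st[i,4]>60: print(tag,st[i].tolist(),(ce[i]+[x0,y0]).round(1),ray(tag,(st[i,0]+st[i,2]/2-.5+x0,st[i,1]+st[i,3]/2-.5+y0),.114).round(4))
"
```

```text
time: 17.37
tool_pos: [0.5139, -0.1793, 0.2049]
tool_rot: [0.0, 0.999, 0.045, 0.0]
contact_force: [-0.6, -0.1, -0.0]
gripper_width: 0.201
[ 0.51387518 -0.17925082  0.20490559] [2.59574152e-05 9.98972450e-01 4.53214890e-02 8.33900224e-05] [-0.57931357 -0.09634494 -0.02105161]
[ 0.5154 -0.1784  0.114 ]
[ 0.5175 -0.2056  0.114 ]
[ 0.5195 -0.2329  0.114 ]
[ 0.5215 -0.2601  0.114 ]
w5 [1, 1, 60, 6, 287] [316.1 154. ] [ 0.5129 -0.163   0.114 ]
w5 [17, 16, 29, 29, 646] [315.8 180.3] [ 0.5147 -0.1794  0.114 ]
w5 [18, 60, 27, 26, 560] [316.2 222.2] [ 0.517  -0.2075  0.114 ]
w5 [19, 99, 26, 24, 490] [316.5 260.9] [ 0.5197 -0.2345  0.114 ]
w5 [20, 137, 25, 22, 431] [316.9 297.1] [ 0.5225 -0.2628  0.114 ]
w6 [1, 1, 57, 144, 1230] [267.2 236. ] [ 0.5192 -0.2083  0.114 ]
w6 [15, 22, 24, 24, 432] [251.4 228.3] [ 0.515  -0.1773  0.114 ]
w6 [15, 58, 24, 21, 381] [251.5 263. ] [ 0.517  -0.2048  0.114 ]
w6 [16, 91, 22, 20, 346] [251.7 295.4] [ 0.5191 -0.2325  0.114 ]
w6 [0, 110, 38, 40, 1036] [240.9 327.9] [ 0.5145 -0.2596  0.114 ]
```

```bash
python3 -c "
from h import *
im=cv2.imread('pics/w7.png');c=im[0:75,340:412];m=((c[...,0]<105)).astype(np.uint8)
n,l,st,ce=cv2.connectedComponentsWithStats(m)
for i in range(1,n):
  if st[i,4]>60: print(st[i].tolist(),ce[i].round(1),ray('w7',(st[i,0]+st[i,2]/2-.5+340,st[i,1]+st[i,3]/2-.5),.114).round(4))
snap('wrist','w10')
h=cv2.cvtColor(cv2.imread('pics/w10.png'),cv2.COLOR_BGR2HSV);m2=((h[...,0]>8)&(h[...,0]<25)&(h[...,1]>150)&(h[...,2]>120)).astype(np.uint8)
n,l,st,ce=cv2.connectedComponentsWithStats(m2);i=1+st[1:,4].argmax();print('dash',st[i],ray('w10',ce[i],.1355))
"
```

```text
[0, 0, 72, 75, 1016] [25.9 60. ] [ 0.5206 -0.2648  0.114 ]
[20, 14, 33, 37, 910] [36.3 31.8] [ 0.5208 -0.2621  0.114 ]
dash [407 291   8  20 144] [ 0.5671991  -0.19028051  0.1355    ]
```

```bash
python3 -m pendant '{"linear":[[0.07,0,0],[0.07,0,0.4],[0.07,0,0.8],[0.07,0,1.0],[0.07,0,1.2],[0.07,0,1.4],[0.07,0,1.6],[0.07,0,1.8],[0.07,0,1.8],[0.07,0,1.8]],"rotation":[[0,0,0],[0,0,0],[0,0,0],[0,0,0],[0,0,0],[0,0,0],[0,0,0],[0,0,0],[0,0,0],[0,0,0]],"grip":[1,1,1,1,1,1,1,1,1,1]}'; python3 -c "
from h import *
s=manip.state();print(s['tool_pos'],s['tool_rot'],s['contact_force'],s['ft_torque'])"
```

```text
time: 18.25
tool_pos: [0.5145, -0.1791, 0.1866]
tool_rot: [-0.0, 0.999, 0.045, -0.0]
contact_force: [0.5, 0.4, 0.2]
gripper_width: 0.199
[ 0.51447357 -0.17910158  0.18663729] [-7.63932690e-05  9.98972015e-01  4.53309285e-02 -1.20998392e-04] [0.46235844 0.37669464 0.21508532] [ 0.01958211 -0.01746767  0.00503756]
```

```bash
python3 -m pendant '{"linear":[[0,0,0.8],[0,0,1.6],[0,0,2.2],[0,0,2.6],[0,0,2.85],[0,0,2.85],[0,0,2.85],[0,0,2.85],[0,0,2.85],[0,0,2.85]],"rotation":[[0,0,0],[0,0,0],[0,0,0],[0,0,0],[0,0,0],[0,0,0],[0,0,0],[0,0,0],[0,0,0],[0,0,0]],"grip":[1,1,1,1,1,1,1,1,1,1]}'; python3 -c "
from h import *
s=manip.state();print(s['tool_pos'],s['contact_force'],s['ft_torque'])"
```

```text
time: 19.08
tool_pos: [0.5145, -0.1792, 0.1584]
tool_rot: [0.0, 0.999, 0.045, 0.0]
contact_force: [-0.5, 0.1, 2.7]
gripper_width: 0.202
[ 0.51454998 -0.17917945  0.15837311] [-0.51581708  0.09472414  2.6780398 ] [ 0.01368066  0.07610559 -0.00426569]
```

```bash
python3 -m pendant '{"linear":[[0,0,0],[0,0,0],[0,0,0],[0,0,-2.5],[0,0,-5],[-1,4,-5],[-2,8,-5],[-3,12,-4],[-4.5,16,-3],[-5.5,20,-2]],"rotation":[[0,0,0],[0,0,0],[0,0,0],[0,0,0],[0,0,0],[0,0,0],[0,0,3],[0,0,6],[0,0,9],[0,0,12.8]],"grip":[0.5,0.5,0.5,0.5,0.5,0.5,0.5,0.5,0.5,0.5]}'
python3 -c "
from h import *
snap('side','s11')"
```

```text
time: 19.92
tool_pos: [0.4777, -0.3815, 0.1791]
tool_rot: [0.0, 0.998, -0.068, 0.0]
contact_force: [0.5, 0.0, -0.2]
gripper_width: 0.498
```

```bash
python3 -m pendant '{"linear":[[0.2,2,0],[0.2,4,1],[0.2,5.4,3],[0.2,5.4,4.9],[0.2,5.4,4.9],[0.2,5.4,4.9],[0.2,5.4,4.9],[0.2,5.4,4.9],[0.2,5.4,4.9],[0.2,5.4,4.9]],"rotation":[[0,0,0],[0,0,0],[0,0,0],[0,0,0],[0,0,0],[0,0,0],[0,0,0],[0,0,0],[0,0,0],[0,0,0]],"grip":[0.5,0.5,0.5,0.5,0.5,0.5,0.5,0.5,0.5,0.5]}'
```

```text
time: 20.8
tool_pos: [0.4739, -0.4337, 0.1316]
tool_rot: [0.001, 0.998, -0.066, 0.001]
contact_force: [0.8, -0.3, 0.2]
gripper_width: 0.501
```

```bash
python3 -m pendant '{"linear":[[-0.1,0.4,1],[-0.1,0.4,3],[-0.1,0.4,4.5],[-0.1,0.4,4.5],[-0.1,0.4,4.5],[-0.1,0.4,4.5],[-0.1,0.4,4.5],[-0.1,0.4,4.5],[-0.1,0.4,4.5],[-0.1,0.4,4.5]],"rotation":[[0,0,0],[0,0,0],[0,0,0],[0,0,0],[0,0,0],[0,0,0],[0,0,0],[0,0,0],[0,0,0],[0,0,0]],"grip":[0.5,0.5,0.5,0.5,1,1,1,1,1,1]}'; python3 -c "
from h import *
s=manip.state();print(s['tool_pos'],s['contact_force'],s['ft_torque'])
a=cv2.imread('pics/s11.png')[190:330,280:440];b=snap('wrist','w11');cv2.imwrite('pics/c11.png',np.vstack([cv2.resize(a,None,fx=2.5,fy=2.5),b[200:450,120:520]]))"
```

```text
time: 21.63
tool_pos: [0.472, -0.4376, 0.0859]
tool_rot: [0.0, 0.998, -0.066, 0.0]
contact_force: [0.2, -0.7, 0.4]
gripper_width: 0.204
[ 0.47203613 -0.43764822  0.08590057] [ 0.16833446 -0.69740576  0.35052082] [-0.03179862 -0.02986584  0.01611119]
```

View pics/c11.png

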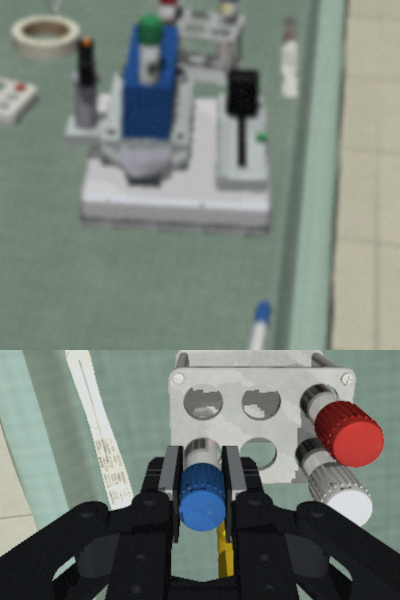

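```bash
python3 -m pendant '{"linear":[[0,0,-2],[0,0,-6],[0,0,-10],[0.2,-1,-12.5],[0.4,-5,-12.9],[0.6,-9,-12.9],[0.8,-13,-12.9],[1,-17,-12.9],[1.3,-21,-12.9],[1.4,-23.5,-12.9]],"rotation":[[0,0,0],[0,0,0],[0,0,0],[0,0,0],[0,0,0],[0,0,-4],[0,0,-8],[0,0,-12.8],[0,0,-12.8],[0,0,-12.8]],"grip":[1,1,1,1,1,1,1,1,1,1]}'; python3 -m pendant '{"linear":[[0,0,0],[0,0,0.4],[0,0,0.8],[0,0,0.8],[0,0,0.8],[0,0,0.8],[0,0,0.8],[0,0,0.8],[0,0,0.8],[0,0,0.8]],"rotation":[[0,0,0],[0,0,0],[0,0,0],[0,0,0],[0,0,0],[0,0,0],[0,0,0],[0,0,0],[0,0,0],[0,0,0]],"grip":[1,1,1,1,1,1,1,1,1,1]}'
```

```text
time: 22.52
tool_pos: [0.517, -0.203, 0.2144]
tool_rot: [-0.0, 0.999, 0.046, 0.0]
contact_force: [0.3, 0.8, -0.3]
gripper_width: 0.201
time: 23.35
tool_pos: [0.5168, -0.2065, 0.2063]
tool_rot: [0.0, 0.999, 0.045, 0.0]
contact_force: [-0.6, -0.4, -0.4]
gripper_width: 0.202
```

```bash
python3 -m pendant '{"linear":[[0,0,0.2],[0,0,0.5],[0,0,0.8],[0,0,1.0],[0,0,1.2],[0,0,1.4],[0,0,1.6],[0,0,1.8],[0,0,1.9],[0,0,1.9]],"rotation":[[0,0,0],[0,0,0],[0,0,0],[0,0,0],[0,0,0],[0,0,0],[0,0,0],[0,0,0],[0,0,0],[0,0,0]],"grip":[1,1,1,1,1,1,1,1,1,1]}'; python3 -c "
from h import *
s=manip.state();print(s['tool_pos'],s['contact_force'],s['ft_torque'])"
```

```text
time: 24.18
tool_pos: [0.5166, -0.2062, 0.1867]
tool_rot: [-0.0, 0.999, 0.045, -0.0]
contact_force: [0.1, 0.5, -0.6]
gripper_width: 0.202
[ 0.51655967 -0.20617177  0.18671283] [ 0.09085903  0.4992258  -0.58778327] [0.05277087 0.05510669 0.0322084 ]
```

Bottom is inside the bore with no contact force. I'll go home, then release.

```bash
python3 -m pendant '{"linear":[[0,0,0.8],[0,0,1.6],[0,0,2.2],[0,0,2.6],[0,0,2.9],[0,0,2.9],[0,0,2.9],[0,0,2.9],[0,0,2.9],[0,0,2.9]],"rotation":[[0,0,0],[0,0,0],[0,0,0],[0,0,0],[0,0,0],[0,0,0],[0,0,0],[0,0,0],[0,0,0],[0,0,0]],"grip":[1,1,1,1,1,1,1,1,1,1]}'; python3 -c "
from h import *
s=manip.state();print(s['tool_pos'],s['contact_force'],s['ft_torque'])"
```

```text
time: 25.02
tool_pos: [0.5167, -0.2062, 0.1581]
tool_rot: [-0.0, 0.999, 0.045, -0.0]
contact_force: [0.2, 0.2, -1.0]
gripper_width: 0.202
[ 0.51672605 -0.206225    0.15811991] [ 0.17284054  0.19010919 -1.03631684] [ 0.11935729  0.05182793 -0.01658547]
```

```bash
python3 -m pendant '{"linear":[[0,0,0],[0,0,0],[0,0,0],[0,0,-2.5],[0,0,-5],[-0.1,4,-5],[-0.3,8,-5],[-0.5,12,-4],[-0.6,16,-3],[-0.7,20,-2]],"rotation":[[0,0,0],[0,0,0],[0,0,0],[0,0,0],[0,0,0],[0,0,0],[0,0,3],[0,0,6],[0,0,9],[0,0,12.8]],"grip":[0.5,0.5,0.5,0.5,0.5,0.5,0.5,0.5,0.5,0.5]}'
python3 -m pendant '{"linear":[[0,1.2,1],[0,1.2,3],[0,1.2,4.7],[0,1.2,4.7],[0,1.2,4.7],[0,1.2,4.7],[0,1.2,4.7],[0,1.2,4.7],[0,1.2,4.7],[0,1.2,4.7]],"rotation":[[0,0,0],[0,0,0],[0,0,0],[0,0,0],[0,0,0],[0,0,0],[0,0,0],[0,0,0],[0,0,0],[0,0,0]],"grip":[0.5,0.5,0.5,0.5,0.5,0.5,0.5,0.5,0.5,0.5]}'; python3 -c "
from h import *
s=manip.state();print(s['tool_pos'],s['tool_rot'])"
```

```text
time: 25.85
tool_pos: [0.528, -0.4082, 0.1784]
tool_rot: [0.001, 0.998, -0.068, 0.001]
contact_force: [0.4, 0.4, 0.5]
gripper_width: 0.502
time: 26.68
tool_pos: [0.5267, -0.4181, 0.1322]
tool_rot: [0.0, 0.998, -0.066, 0.001]
contact_force: [0.8, 0.5, 1.0]
gripper_width: 0.499
[ 0.52668476 -0.41809545  0.13215416] [ 4.69671314e-04  9.97810761e-01 -6.61299690e-02  5.39810773e-04]
```

```bash
python3 -m pendant '{"linear":[[0.2,0.03,1],[0.2,0.03,3],[0.2,0.03,4.6],[0.2,0.03,4.6],[0.2,0.03,4.6],[0.2,0.03,4.6],[0.2,0.03,4.6],[0.2,0.03,4.6],[0.2,0.03,4.6],[0.2,0.03,4.6]],"rotation":[[0,0,0],[0,0,0],[0,0,0],[0,0,0],[0,0,0],[0,0,0],[0,0,0],[0,0,0],[0,0,0],[0,0,0]],"grip":[0.5,0.5,0.5,0.5,1,1,1,1,1,1]}'; python3 -c "
from h import *
s=manip.state();print(s['tool_pos'],s['contact_force'],s['ft_torque'])"
```

```text
time: 27.52
tool_pos: [0.5286, -0.4189, 0.086]
tool_rot: [0.0, 0.998, -0.066, 0.0]
contact_force: [0.2, -0.3, -0.8]
gripper_width: 0.204
[ 0.52857802 -0.41885666  0.08602442] [ 0.18141184 -0.31248398 -0.80790771] [-0.04427834 -0.0563305  -0.02759919]
```

```bash
python3 -m pendant '{"linear":[[0,0,-2],[0,0,-6],[0,0,-10],[-0.3,-1,-12.5],[-1,-5,-12.9],[-1.8,-9,-12.9],[-2.5,-13,-12.9],[-3.1,-16,-12.9],[-3.4,-17.5,-12.9],[-3.4,-18.1,-12.9]],"rotation":[[0,0,0],[0,0,0],[0,0,0],[0,0,0],[0,0,0],[0,0,-4],[0,0,-8],[0,0,-12.8],[0,0,-12.8],[0,0,-12.8]],"grip":[1,1,1,1,1,1,1,1,1,1]}'; python3 -m pendant '{"linear":[[0,0,0],[0,0,0.4],[0,0,0.8],[0,0,0.8],[0,0,0.8],[0,0,0.8],[0,0,0.8],[0,0,0.8],[0,0,0.8],[0,0,0.8]],"rotation":[[0,0,0],[0,0,0],[0,0,0],[0,0,0],[0,0,0],[0,0,0],[0,0,0],[0,0,0],[0,0,0],[0,0,0]],"grip":[1,1,1,1,1,1,1,1,1,1]}'
```

```text
time: 28.35
tool_pos: [0.5184, -0.2326, 0.2145]
tool_rot: [0.0, 0.999, 0.046, 0.0]
contact_force: [-0.0, 0.3, 0.1]
gripper_width: 0.201
time: 29.18
tool_pos: [0.5185, -0.2347, 0.2063]
tool_rot: [0.0, 0.999, 0.045, 0.0]
contact_force: [0.2, 0.2, -0.5]
gripper_width: 0.204
```

Close; +0.07 cm in x, then down.

```bash
python3 -m pendant '{"linear":[[0.07,0,0.2],[0.07,0,0.5],[0.07,0,0.8],[0.07,0,1.0],[0.07,0,1.2],[0.07,0,1.4],[0.07,0,1.6],[0.07,0,1.8],[0.07,0,1.9],[0.07,0,1.9]],"rotation":[[0,0,0],[0,0,0],[0,0,0],[0,0,0],[0,0,0],[0,0,0],[0,0,0],[0,0,0],[0,0,0],[0,0,0]],"grip":[1,1,1,1,1,1,1,1,1,1]}'; python3 -c "
from h import *
s=manip.state();print(s['tool_pos'],s['contact_force'],s['ft_torque'])"
```

```text
time: 30.02
tool_pos: [0.5191, -0.2345, 0.1866]
tool_rot: [-0.0, 0.999, 0.045, -0.0]
contact_force: [1.1, -0.9, -1.2]
gripper_width: 0.205
[ 0.51907174 -0.23454189  0.18663939] [ 1.08687104 -0.93985258 -1.19170576] [-0.29558471 -0.18247048 -0.01704344]
```

```bash
python3 -m pendant '{"linear":[[0,0,0.8],[0,0,1.6],[0,0,2.2],[0,0,2.6],[0,0,2.85],[0,0,2.9],[0,0,2.9],[0,0,2.9],[0,0,2.9],[0,0,2.9]],"rotation":[[0,0,0],[0,0,0],[0,0,0],[0,0,0],[0,0,0],[0,0,0],[0,0,0],[0,0,0],[0,0,0],[0,0,0]],"grip":[1,1,1,1,1,1,1,1,1,1]}'; python3 -c "
from h import *
s=manip.state();print(s['tool_pos'],s['contact_force'],s['ft_torque'])"
```

```text
time: 30.85
tool_pos: [0.5189, -0.2343, 0.1578]
tool_rot: [-0.0, 0.999, 0.045, -0.0]
contact_force: [1.0, -1.8, -1.1]
gripper_width: 0.203
[ 0.51891805 -0.23432849  0.15783569] [ 1.02196192 -1.83329127 -1.12080109] [-0.38144553 -0.11726344  0.01090321]
```

```bash
python3 -m pendant '{"linear":[[0,0,0],[0,0,0],[0,0,0],[0,0,-2.5],[0,0,-5],[-0.2,4,-5],[-0.4,8,-5],[-0.7,12,-4],[-0.9,16,-3],[-1.1,20,-2]],"rotation":[[0,0,0],[0,0,0],[0,0,0],[0,0,0],[0,0,0],[0,0,0],[0,0,3],[0,0,6],[0,0,9],[0,0,12.8]],"grip":[0.5,0.5,0.5,0.5,0.5,0.5,0.5,0.5,0.5,0.5]}'
python3 -m pendant '{"linear":[[0.1,1,1],[0.1,1,3],[0.1,1,4.7],[0.1,1,4.7],[0.1,1,4.7],[0.1,1,4.7],[0.1,1,4.7],[0.1,1,4.7],[0.1,1,4.7],[0.1,1,4.7]],"rotation":[[0,0,0],[0,0,0],[0,0,0],[0,0,0],[0,0,0],[0,0,0],[0,0,0],[0,0,0],[0,0,0],[0,0,0]],"grip":[0.5,0.5,0.5,0.5,0.5,0.5,0.5,0.5,0.5,0.5]}'; python3 -c "
from h import *
s=manip.state();print(s['tool_pos'],s['tool_rot'])"
```

```text
time: 31.68
tool_pos: [0.5263, -0.4363, 0.1781]
tool_rot: [-0.0, 0.998, -0.068, 0.0]
contact_force: [0.2, -0.4, -0.4]
gripper_width: 0.499
time: 32.52
tool_pos: [0.5264, -0.4449, 0.1322]
tool_rot: [0.0, 0.998, -0.066, 0.001]
contact_force: [-1.2, -0.2, 0.2]
gripper_width: 0.497
[ 0.52638852 -0.44491633  0.13218877] [ 4.87890465e-04  9.97810828e-01 -6.61287243e-02  5.52215644e-04]
```

```bash
python3 -m pendant '{"linear":[[-0.1,0.03,1],[-0.1,0.03,3],[-0.1,0.03,4.6],[-0.1,0.03,4.6],[-0.1,0.03,4.6],[-0.1,0.03,4.6],[-0.1,0.03,4.6],[-0.1,0.03,4.6],[-0.1,0.03,4.6],[-0.1,0.03,4.6]],"rotation":[[0,0,0],[0,0,0],[0,0,0],[0,0,0],[0,0,0],[0,0,0],[0,0,0],[0,0,0],[0,0,0],[0,0,0]],"grip":[0.5,0.5,0.5,0.5,1,1,1,1,1,1]}'; python3 -c "
from h import *
s=manip.state();print(s['tool_pos'],s['contact_force'],s['ft_torque'])"
```

```text
time: 33.35
tool_pos: [0.5253, -0.4452, 0.0859]
tool_rot: [0.0, 0.998, -0.066, 0.0]
contact_force: [-0.5, 0.2, -0.6]
gripper_width: 0.2
[ 0.52529551 -0.44523567  0.08594976] [-0.54681865  0.24170302 -0.61463451] [ 0.06639134 -0.05020734  0.01221797]
```

```bash
python3 -m pendant '{"linear":[[0,0,-2],[0,0,-6],[0,0,-10],[-0.2,-1,-12.5],[-0.8,-5,-12.9],[-1.4,-9,-12.9],[-2,-13,-12.9],[-2.5,-16,-12.9],[-2.7,-17.5,-12.9],[-2.7,-18,-12.9]],"rotation":[[0,0,0],[0,0,0],[0,0,0],[0,0,0],[0,0,0],[0,0,-4],[0,0,-8],[0,0,-12.8],[0,0,-12.8],[0,0,-12.8]],"grip":[1,1,1,1,1,1,1,1,1,1]}'; python3 -m pendant '{"linear":[[0,0,0],[0,0,0.4],[0,0,0.8],[0,0,0.8],[0,0,0.8],[0,0,0.8],[0,0,0.8],[0,0,0.8],[0,0,0.8],[0,0,0.8]],"rotation":[[0,0,0],[0,0,0],[0,0,0],[0,0,0],[0,0,0],[0,0,0],[0,0,0],[0,0,0],[0,0,0],[0,0,0]],"grip":[1,1,1,1,1,1,1,1,1,1]}'
```

```text
time: 34.18
tool_pos: [0.5221, -0.2608, 0.2146]
tool_rot: [0.0, 0.999, 0.046, 0.0]
contact_force: [0.7, 0.1, -0.4]
gripper_width: 0.199
time: 35.02
tool_pos: [0.5221, -0.263, 0.2063]
tool_rot: [0.0, 0.999, 0.045, 0.0]
contact_force: [-0.8, -0.2, -0.6]
gripper_width: 0.204
```

```bash
python3 -m pendant '{"linear":[[-0.02,-0.05,0.2],[-0.02,-0.05,0.5],[-0.02,-0.05,0.8],[-0.02,-0.05,1.0],[-0.02,-0.05,1.2],[-0.02,-0.05,1.4],[-0.02,-0.05,1.6],[-0.02,-0.05,1.8],[-0.02,-0.05,1.9],[-0.02,-0.05,1.9]],"rotation":[[0,0,0],[0,0,0],[0,0,0],[0,0,0],[0,0,0],[0,0,0],[0,0,0],[0,0,0],[0,0,0],[0,0,0]],"grip":[1,1,1,1,1,1,1,1,1,1]}'; python3 -c "
from h import *
s=manip.state();print(s['tool_pos'],s['contact_force'],s['ft_torque'])"
```

```text
time: 35.85
tool_pos: [0.5217, -0.2624, 0.1868]
tool_rot: [-0.0, 0.999, 0.045, -0.0]
contact_force: [-0.3, 0.3, -0.2]
gripper_width: 0.199
[ 0.52165438 -0.26239526  0.18676496] [-0.31131479  0.29736586 -0.24443992] [-0.01172085  0.00404679 -0.01267743]
```

```bash
python3 -m pendant '{"linear":[[0,0,0.8],[0,0,1.6],[0,0,2.2],[0,0,2.6],[0,0,2.85],[0,0,2.9],[0,0,2.9],[0,0,2.9],[0,0,2.9],[0,0,2.9]],"rotation":[[0,0,0],[0,0,0],[0,0,0],[0,0,0],[0,0,0],[0,0,0],[0,0,0],[0,0,0],[0,0,0],[0,0,0]],"grip":[1,1,1,1,1,1,1,1,1,1]}'; python3 -c "
from h import *
s=manip.state();print(s['tool_pos'],s['contact_force'],s['ft_torque'])"
```

```text
time: 36.68
tool_pos: [0.5219, -0.2625, 0.1585]
tool_rot: [0.0, 0.999, 0.045, 0.0]
contact_force: [-0.5, 0.5, -0.7]
gripper_width: 0.199
[ 0.52192064 -0.2625277   0.15846387] [-0.47806553  0.53077789 -0.67267233] [0.02007624 0.01931196 0.04867013]
```

```bash
python3 -m pendant '{"linear":[[0,0,0],[0,0,0],[0,0,0],[0,0,-2.5],[0,0,-6],[0,0,-10],[-3,-4,-12],[-3,-4,-12],[-3,-4,-12],[-3,-4,-12]],"rotation":[[0,0,0],[0,0,0],[0,0,0],[0,0,0],[0,0,0],[0,0,0],[0,0,0],[0,0,0],[0,0,0],[0,0,0]],"grip":[0.5,0.5,0.5,0.5,0.5,0.5,0.5,0.5,0.5,0.5]}'
python3 -m pendant '{"linear":[[0,0,0],[0,0,0],[0,0,0],[0,0,0],[0,0,0],[0,0,0],[0,0,0],[0,0,0],[0,0,0],[0,0,0]],"rotation":[[0,0,0],[0,0,0],[0,0,0],[0,0,0],[0,0,0],[0,0,0],[0,0,0],[0,0,0],[0,0,0],[0,0,0]],"grip":[0.5,0.5,0.5,0.5,0.5,0.5,0.5,0.5,0.5,0.5]}'
python3 -c "
from h import *
snap('wrist','w12')"
```

```text
time: 37.52
tool_pos: [0.4884, -0.2253, 0.2787]
tool_rot: [0.001, 0.999, 0.046, 0.001]
contact_force: [-0.5, -0.6, 0.2]
gripper_width: 0.499
time: 38.35
tool_pos: [0.4883, -0.2254, 0.2782]
tool_rot: [0.0, 0.999, 0.045, 0.0]
contact_force: [0.2, 0.3, 0.5]
gripper_width: 0.502
```

View pics/w12.png

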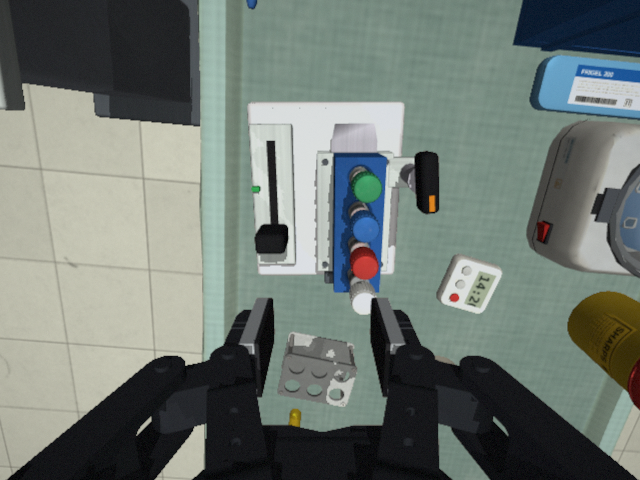

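```bash
python3 -c "
from h import *
t=np.array([.517,-.2075]);a=np.radians(5.2);R=np.array([[np.cos(a),-np.sin(a)],[np.sin(a),np.cos(a)]])
for tag,box in [('w1',(200,230,235,252)),('w5',(184,204,190,212)),('w12',(180,200,246,265))]:
    h=cv2.cvtColor(cv2.imread(f'pics/{tag}.png'),cv2.COLOR_BGR2HSV);y0,y1,x0,x1=box;c=h[y0:y1,x0:x1].astype(int)
    m=((c[...,0]>50)&(c[...,0]<80)&(c[...,1]>140)).astype(np.uint8)
    n,l,st,ce=cv2.connectedComponentsWithStats(m);i=1+st[1:,4].argmax();p=ce[i]+[x0,y0]
    q=ray(tag,p,.0545)[:2];print(tag,st[i].tolist(),p.round(1),q.round(4),(R.T@(q-t)*1e3).round(1))
for p,z in [((272,237),.0905),((272,243),.0905)]:
    q=ray('w12',p,z)[:2];print('slider',q.round(4),(R.T@(q-t)*1e3).round(1))
for n,p in dict(g=(368,187),b=(366,228),r=(364,264),w=(364,298)).items():
    q=ray('w12',p,.166)[:2];print(n,q.round(4),(R.T@(q-t)*1e3).round(1))
"
```

```text
w1 [6, 13, 7, 5, 32] [244.1 215.1] [ 0.4228 -0.2074] [-93.8   8.6]
w5 [6, 7, 11, 5, 50] [201.3 192.9] [ 0.4231 -0.2072] [-93.5   8.8]
w12 [6, 7, 8, 5, 38] [255.5 188.9] [ 0.4226 -0.2078] [-94.    8.2]
slider [ 0.445  -0.2433] [-75.  -29.1]
slider [ 0.4452 -0.2489] [-75.2 -34.8]
g [ 0.5142 -0.1792] [-0.2 28.4]
b [ 0.5165 -0.2068] [-0.4  0.8]
r [ 0.5185 -0.2327] [ -0.8 -25.3]
w [ 0.5218 -0.2588] [  0.2 -51.5]
```

```bash
python3 -m pendant '{"linear":[[-2,1,0],[-4,1.8,0],[-4.8,1.8,0],[-4.8,1.8,0],[-4.8,1.8,0],[-4.8,1.8,0],[-4.8,1.8,1],[-4.8,1.8,2],[-4.8,1.8,3],[-4.8,1.8,4]],"rotation":[[0,0,-7],[0,0,-14],[0,0,-21],[0,0,-28],[0,0,-35],[0,0,-42],[0,0,-49],[0,0,-56],[0,0,-63],[0,0,-70]],"grip":[0.5,0.5,0.5,0.5,0.5,0.5,0.5,0.5,0.5,0.5]}'
python3 -m pendant '{"linear":[[0,0,0],[0,0,0],[0,0,0],[0,0,2],[0,0,4],[0,0,6],[0,0,8],[0,0,9],[0,0,9],[0,0,9]],"rotation":[[0,0,-7],[0,0,-14],[0,0,-20],[0,0,-20],[0,0,-20],[0,0,-20],[0,0,-20],[0,0,-20],[0,0,-20],[0,0,-20]],"grip":[0.5,0.5,0.5,0.5,0.5,0.5,0.5,0.5,0.5,0.5]}'
python3 -c "
from h import *
s=manip.state();print(s['tool_pos'],s['tool_rot'],s['contact_force'])
snap('wrist','w13');snap('scene','s13')
a=cv2.imread('pics/w13.png')[100:400,120:520];b=cv2.imread('pics/s13.png')[190:310,230:390];cv2.imwrite('pics/c13.png',np.vstack([a,cv2.resize(b,(400,300))]))"
```

```text
time: 39.23
tool_pos: [0.4421, -0.2477, 0.2379]
tool_rot: [0.0, 0.79, 0.613, 0.0]
contact_force: [0.1, -0.0, -0.2]
gripper_width: 0.501
time: 40.07
tool_pos: [0.4421, -0.2476, 0.1482]
tool_rot: [-0.0, 0.674, 0.738, -0.0]
contact_force: [0.4, -0.1, 0.6]
gripper_width: 0.502
[ 0.44208344 -0.2475866   0.14818527] [-3.17503402e-04  6.74303777e-01  7.38454003e-01 -1.92079580e-05] [ 0.38486431 -0.14164922  0.6488565 ]
```

View pics/c13.png

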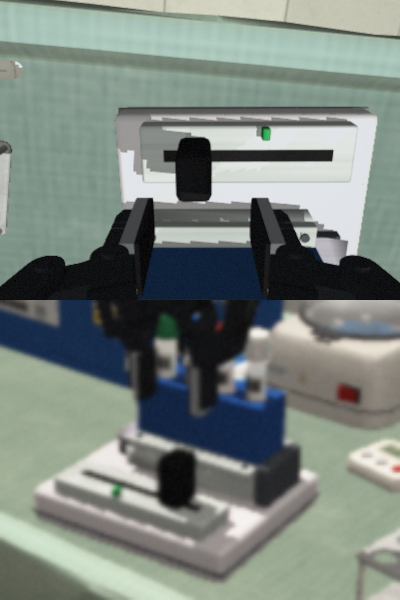

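```bash
python3 -m pendant '{"linear":[[-0.3,0,2],[-0.3,0,4],[-0.3,0,6],[-0.3,0,6.5],[-0.3,0,6.5],[-0.3,0,6.5],[-0.3,0,6.5],[-0.3,0,6.5],[-0.3,0,6.5],[-0.3,0,6.5]],"rotation":[[0,0,0],[0,0,0],[0,0,0],[0,0,0],[0,0,0],[0,0,0],[0,0,0],[0,0,0],[0,0,0],[0,0,0]],"grip":[0.5,0.5,0.5,0.5,0.5,1,1,1,1,1]}'
python3 -c "
from h import *
s=manip.state();print(s['tool_pos'],s['tool_rot'],s['contact_force'])"
```

```text
time: 41.0
tool_pos: [0.4435, -0.2516, 0.0854]
tool_rot: [0.002, 0.674, 0.738, 0.0]
contact_force: [-1.6, 0.3, 7.1]
gripper_width: 0.225
[ 0.44353859 -0.25157448  0.08537304] [1.72569925e-03 6.74252930e-01 7.38498479e-01 6.96278569e-05] [-1.56651317  0.31263606  7.1184855 ]
```

```bash
python3 -m pendant '{"linear":[[0.5,0,0],[1.2,0,0],[1.9,0,0],[2.6,0,0],[3.3,0,0],[4,0,0],[4.58,0,0],[4.58,0,0],[4.58,0,0],[4.58,0,0]],"rotation":[[0,0,0],[0,0,0],[0,0,0],[0,0,0],[0,0,0],[0,0,0],[0,0,0],[0,0,0],[0,0,0],[0,0,0]],"grip":[1,1,1,1,1,1,1,1,1,1]}'
python3 -c "
from h import *
t=np.array([.517,-.2075]);a=np.radians(5.2);R=np.array([[np.cos(a),-np.sin(a)],[np.sin(a),np.cos(a)]])
s=manip.state();print(s['tool_pos'],R.T@(s['tool_pos'][:2]-t)*1e3,s['contact_force'])"
```

```text
time: 41.83
tool_pos: [0.4392, -0.2053, 0.0853]
tool_rot: [0.001, 0.674, 0.739, 0.0]
contact_force: [-2.0, 1.9, 8.9]
gripper_width: 0.225
[ 0.43920706 -0.20529895  0.08531717] [-77.27328481   9.24256452] [-2.04851705  1.88487622  8.87706489]
```

```bash
python3 -m pendant '{"linear":[[-0.07,0,0],[-0.07,0,0],[-0.07,0,0],[-0.07,0,0],[-0.07,0,0],[-0.07,0,-1],[-0.07,0,-4],[-0.07,0,-8],[-0.07,0,-12],[-0.07,0,-15]],"rotation":[[0,0,0],[0,0,0],[0,0,0],[0,0,0],[0,0,0],[0,0,0],[0,0,0],[0,0,0],[0,0,0],[0,0,0]],"grip":[1,0.5,0.5,0.5,0.5,0.5,0.5,0.5,0.5,0.5]}'
python3 -m pendant '{"linear":[[0,-8,-4],[0,-8,-4],[0,-8,-4],[0,-8,-4],[0,-8,-4],[0,-8,-4],[0,-8,-4],[0,-8,-4],[0,-8,-4],[0,-8,-4]],"rotation":[[0,0,0],[0,0,0],[0,0,0],[0,0,0],[0,0,0],[0,0,0],[0,0,0],[0,0,0],[0,0,0],[0,0,0]],"grip":[0.5,0.5,0.5,0.5,0.5,0.5,0.5,0.5,0.5,0.5]}'
python3 -c "
from h import *
a=snap('wrist','w14');b=snap('scene','s14')
b=b[190:310,230:390];cv2.imwrite('pics/c14.png',np.vstack([a[130:430,120:520],cv2.resize(b,(400,300))]))"
```

```text
time: 42.67
tool_pos: [0.4388, -0.206, 0.2374]
tool_rot: [0.002, 0.674, 0.738, 0.0]
contact_force: [0.9, -0.3, 0.8]
gripper_width: 0.501
time: 43.5
tool_pos: [0.3589, -0.2127, 0.2725]
tool_rot: [-0.001, 0.674, 0.739, -0.0]
contact_force: [-0.5, -0.8, -0.8]
gripper_width: 0.498
```

View pics/c14.png

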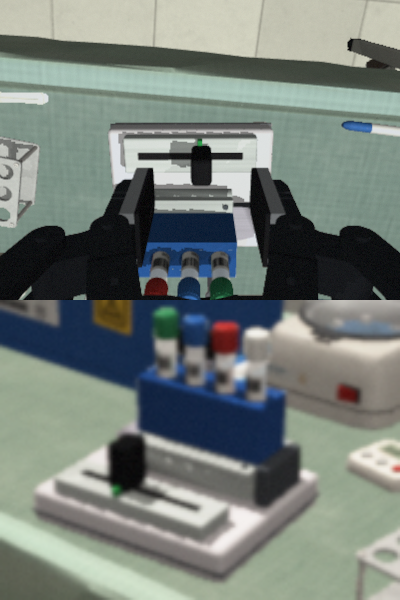

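```bash
python3 -c "
from h import *
im=cv2.imread('pics/w14.png');h=cv2.cvtColor(im,cv2.COLOR_BGR2HSV).astype(int)
t=np.array([.517,-.2075]);a=np.radians(5.2);R=np.array([[np.cos(a),-np.sin(a)],[np.sin(a),np.cos(a)]])
m=((h[...,0]>50)&(h[...,0]<80)&(h[...,1]>140)).astype(np.uint8);m[:250]=0;m[300:]=0;m[:,:290]=0;m[:,350:]=0
p=cv2.findNonZero(m)[:,0];print(p.min(0),p.max(0));pc=(p.min(0)+p.max(0))/2
q=ray('w14',pc,.0545)[:2];print('ptr',R.T@(q-t)*1e3)
d=(im.max(2)<50).astype(np.uint8)[294:312,300:345];c=np.nonzero(d.sum(0)>12)[0]+300;print('slider cols',c.min(),c.max())
q=ray('w14',((c.min()+c.max())/2,306),.0905)[:2];print('slider',R.T@(q-t)*1e3)
print(manip.state()['time'])"
```

```text
[314 270] [329 289]
ptr [-87.97696193  10.24875987]
slider cols 312 330
slider [-76.80516124   9.79872473]
43.6
```

```bash
python3 -c "
from plant import manip
print(manip.job_done())"
```

```text
the job is handed in; nothing more can be done
None
```

The job was completed in the order asked and handed in at about 44 s of robot time, with the robot touching nothing.

- **Carrier:** I slid it onto the rail from the open end until it met the end stop, at about 18 N. The knob is on the side away from the slider. Right after release the bores measured within 1 mm of their home positions.
- **Clamp:** I turned the knob clockwise until it hit its end, where the torque rose to about 1 N m. The picture afterwards puts it at about 1.45 rad.
- **Tubes:** All four were present. Green, blue, red and white now stand in bores 4, 3, 2 and 1. By tool height each was within about 0.6 mm of the bore floor before release, though I felt contact only with the green one. They look upright and level in the last picture.
- **Speed slider:** I moved it last. The final image puts the slider at 9.8 mm and the pointer at 10.2 mm along the mixer's y.
- **Other objects:** The timer, marker, tape roll and yellow tube were not touched.

Two checks were less clean:

- **Bore positions:** Two pictures taken after clamping, while the arm was still settling, gave bore positions up to 2 mm different from the first measurement. All four tubes still went in with under 2 N of sideways force.
- **Pointer position:** The green patch in the last pointer image was wider than the pointer should be, so that reading is less certain. Three earlier images put the pointer at 8.2 to 8.8 mm, and the slider was set to about 8.5 mm by tool position.

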